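# Gauge the bore, pack the matching pins, seal the case

## Robot

A 6-joint arm with a two-finger parallel gripper is mounted at the origin on the work surface. World frame = base frame: x ahead of the robot, y to its left, z up, the work surface at z = 0. Lengths are in m, angles in degrees, forces in N, time in s.
With the tool pointing down it reaches from about 0.375 to 0.9 m from the base axis. Payload 3.1 kg.
Tool frame: the origin (TCP) lies at the very end of the fingers, on their centre line; the grasp point (between the pads) lies 19 mm behind it; z points along the fingers, y is the direction in which the jaws open and shut (so a half turn about z gives the same grasp; the last joint's range is limited). The gripper opens to 87 mm and grips with 3 to 60 N. Pads are 19 mm wide; open, the fingers measure 117 mm over their backs; the gripper's body (75 mm by 190 mm) begins 51 mm behind the grasp point.
Start: joints at [54.059, 30.224, 82.088, -0, 67.689, -10.227], TCP at [0.271, 0.563, 0.191] pointing down, gripper open.
Joint ranges: [-176.69, 176.69], [-43.24, 126.21], [12.49, 139.97], [-82, 262], [0, 151.66], [-163.58, 163.58]. Speed limits (degrees/s): [159.86, 159.86, 180, 180, 180, 180].

## Interface

Orientations are given as a 3x3 rotation matrix whose columns are the frame's x, y, z axes.
In Python, from rig import readout, capture, camera_model, bot, spot_in, regions_of gives the robot as it stands.
- The arm moves only by the tool send_rows, never from a script. Its argument "moves" is a list that holds one entry, the list of rows, each a list of 7 numbers: the turn, a rotation vector about the tool's x, y, z in degrees, then the shift along the tool's x, y, z in cm, then the opening, from -1 (shut) to 1 (fully open). A call has exactly 5 rows; each row shifts and turns the commanded pose from where the row before left it, along the tool's axes as they then stand; what a row does not reach is not made up. A row lasts 1/10 s, in which the tool goes at most 50 mm and 8.59 degrees, less where a joint would pass 70% of its speed; a pose out of reach is approached as far as the arm can. A call with a gripper value outside its range is refused whole. The fingers move at their own pace and stop on an object; the grip force is fixed at half the most. Time passes only in rows, so rows that do not move let the fingers close, or fill a call up. It gives the time, the measured TCP pose, the force and the opening at its end, in the units of the state.
- readout.read_state(): the state, without advancing time (a new reading comes with each control period).
- capture(name): name is "side" or "top" or "wrist"; returns the picture (420x560x3 uint8, blue, green, red); there is no depth.
- camera_model(name): a dict with "camera_matrix" (3x3 intrinsics, pixels), "pose" (4x4, takes a point from camera to world coordinates). Camera axes: x right, y up, looking along -z (the intrinsics and any distortion apply to the point x, -y, -z); pixel columns grow to the right and rows downward; lengths in m; the calibration is good to about 2 mm. A picture is of the moment at which its call begins: read the wrist's pose just before it. camera_model takes no time and is no camera call; for the wrist camera it gives the pose at the moment of the call.
- bot.hand_in(): hands the job in, once; it reports no verdict.
Trained networks look in the newest picture that a camera, given by its name, has taken for a name from the list of things; names that differ only in an ending like _2 or _b are one class to them, and where a whole thing is asked for, a point or a joint stands for the part that bears it (a point fixed in the world has none). Each returns a list of dicts, best first, with "p" (0 to 1); they miss things now and then, are a little off and sometimes report something else, mostly with a low value. They report only what shows in the picture. A call takes as long as a camera call. They do not tell look-alikes from the thing itself.
- spot_in(camera, thing): "location" ([x, y, z] in m, in world coordinates, good to about 4 mm: the middle of the surface that is visible of it).
- regions_of(camera, thing): "mask" (420x560 bool, what is visible of it).
The state is a dict: "time_s": time; "joint_positions": joint angles; "qvel": joint speeds; "tau": joint torques, N m; "position": TCP position; "tcp_rot": TCP orientation; "force": force on the tool from outside, world axes, zero at the start; "moment": the same for the moment, N m; "opening": opening from 0.0 (shut) to 1.0 (fully open).
Only numpy, scipy, OpenCV 4.12 (cv2) and the standard library are available. Lean on these libraries where they do the work, as an engineer would, in place of code of your own. Each camera call takes 0.05 s, during which the arm holds its last target. There are 200 camera calls.

## Task

Gauge the depth of the blind bore in the housing in the open case by putting the depth rod down to its bottom, then return the rod to its stand. Stand one pin of the matching length in the bore (its black ring then lies level with the housing's face, 30 mm standing out), put every other pin of that same length into the case on the free floor beside the housing, and leave the other lengths out on the bench. Then swing the lid shut and only after that turn the T-handle clockwise to its stop so that the lid is drawn tight; do not disturb the carton, the jar or the tape.

Things in the scene. Friction and masses are not known exactly. Their poses are not given: they have to be found in the camera images.
- case: Grey gasketed case fixed to the bench, open at the top, 250 x 250 mm, walls 8 mm thick, black gasket on the rim to 55 mm high, inner floor 6 mm above the bench. Origin: centre of its underside; x, y along its sides. Fixed inside is an aluminium housing block 150 (x) x 64 (y) mm centred at x = 0, y = +70 mm, its top face 86 mm above the bench.
- tray (a point): Centre of the case's free floor beside the housing, on the floor, at case x = 0, y = -40 mm; this free floor is 234 mm (x) by 155 mm (y). Axes as the case's. Pins to be packed go here, standing or lying.
- bore_mouth (a point): Centre of the mouth of the one blind bore, 37 mm in diameter, straight down into the housing's top face; level with that face, axes as the case's. Its depth differs from start to start: 30, 50 or 70 mm; only gauging tells which.
- hinge_line (a point): Middle of the lid's hinge axis, which runs along the case's x at case y = -125 mm, 55 mm above the bench.
- lid (a joint): Angle of the lid (rad): 0 shut, grows as its +y edge swings up and over to -y; starts open at 1.55 to 1.75, stop 2.0. A stiff hinge (1.1 N m of friction) keeps it where it is left; a closed gripper can push it shut from behind. Lid: cover 250 x 250 mm, 80 mm deep inside; outer flat face 93 mm off the hinge axis, free edge 250 mm from that axis.
- tee (a joint): Angle of the latch's T-handle on the lid's outer face (rad): 0 released, bar along the case's x; turns clockwise seen from outside (from above when shut) to a stop at 1.4, drawing the cover 5 mm down onto the gasket. Takes 0.15 to 0.25 N m; stays where left.
- tee_grip (a point): Centre of the T-handle's bar, 80 mm long, 14 mm thick, 16 mm deep, 38 mm off the lid's outer face and 170 mm from the hinge axis, at the middle of the lid's width. About 186 mm above the bench when the lid is shut.
- stand: Wooden rod stand fixed to the bench, 64 x 64 x 85 mm high, with a 20 mm square hole 82 mm deep in the middle of its top. Origin: centre of its underside.
- rod: Steel depth rod standing in the stand: 12 mm stem 80 mm long, a collar 40 mm in diameter from 80 to 86 mm, above it a black round handle 26 mm in diameter from 86 to 146 mm. Origin: the tip (lower end) of the stem; z along the rod to the handle. At home the collar rests on the stand's top, the tip 5 mm above the bench. Mass about 120 g.
- carton: Bystander: closed cardboard carton 100 x 150 x 70 mm. Origin under its centre.
- jar: Bystander: jar 70 mm in diameter, 90 mm high. Origin under its centre.
- tape: Bystander: roll of tape 100 mm in diameter, 45 mm high. Origin under its centre.
- pin_short1: White plastic pin, round, 30 mm in diameter, 60 mm long (short length), flat ends, weighted by a steel foot 20 mm high, with a black marking ring 30 mm below its top, standing on the bench; about 96 g. Origin: centre of its lower end; z along the pin to its ringed end. It matches a bore 30 mm deep. May be absent.
- pin_short2: White plastic pin, round, 30 mm in diameter, 60 mm long (short length), flat ends, weighted by a steel foot 20 mm high, with a black marking ring 30 mm below its top, standing on the bench; about 96 g. Origin: centre of its lower end; z along the pin to its ringed end. It matches a bore 30 mm deep. May be absent.
- pin_short3: White plastic pin, round, 30 mm in diameter, 60 mm long (short length), flat ends, weighted by a steel foot 20 mm high, with a black marking ring 30 mm below its top, standing on the bench; about 96 g. Origin: centre of its lower end; z along the pin to its ringed end. It matches a bore 30 mm deep. May be absent.
- pin_mid1: White plastic pin, round, 30 mm in diameter, 80 mm long (mid length), flat ends, weighted by a steel foot 20 mm high, with a black marking ring 30 mm below its top, standing on the bench; about 128 g. Origin: centre of its lower end; z along the pin to its ringed end. It matches a bore 50 mm deep. May be absent.
- pin_mid2: White plastic pin, round, 30 mm in diameter, 80 mm long (mid length), flat ends, weighted by a steel foot 20 mm high, with a black marking ring 30 mm below its top, standing on the bench; about 128 g. Origin: centre of its lower end; z along the pin to its ringed end. It matches a bore 50 mm deep. May be absent.
- pin_mid3: White plastic pin, round, 30 mm in diameter, 80 mm long (mid length), flat ends, weighted by a steel foot 20 mm high, with a black marking ring 30 mm below its top, standing on the bench; about 128 g. Origin: centre of its lower end; z along the pin to its ringed end. It matches a bore 50 mm deep. May be absent.
- pin_long1: White plastic pin, round, 30 mm in diameter, 100 mm long (long length), flat ends, weighted by a steel foot 20 mm high, with a black marking ring 30 mm below its top, standing on the bench; about 160 g. Origin: centre of its lower end; z along the pin to its ringed end. It matches a bore 70 mm deep. May be absent.
- pin_long2: White plastic pin, round, 30 mm in diameter, 100 mm long (long length), flat ends, weighted by a steel foot 20 mm high, with a black marking ring 30 mm below its top, standing on the bench; about 160 g. Origin: centre of its lower end; z along the pin to its ringed end. It matches a bore 70 mm deep. May be absent.
- pin_long3: White plastic pin, round, 30 mm in diameter, 100 mm long (long length), flat ends, weighted by a steel foot 20 mm high, with a black marking ring 30 mm below its top, standing on the bench; about 160 g. Origin: centre of its lower end; z along the pin to its ringed end. It matches a bore 70 mm deep. May be absent.
There are look-alikes about, which are no part of the job. Of the things that look like the stand, the smallest one is meant.

How it is judged:
By the outcome, as a careful person would: the job done as asked, in the order asked, and still so for the second after the job is handed in, with the robot touching nothing.
Of pin_short1, pin_short2, pin_short3 only 2 to 3 are there at a start; the rules pass over those that are not, and their reading is None.
Of pin_mid1, pin_mid2, pin_mid3 only 2 to 3 are there at a start; the rules pass over those that are not, and their reading is None.
Of pin_long1, pin_long2, pin_long3 only 2 to 3 are there at a start; the rules pass over those that are not, and their reading is None.
At some moment in a run one of pin_short1, pin_short2, pin_short3, pin_mid1, pin_mid2, pin_mid3, pin_long1, pin_long2, pin_long3 may be knocked a few centimetres aside while the robot is not near it.
It also fails if it takes over 208 s, if anything falls off the work surface, if the arm or the gripper's body presses on something with over 40 N, if the wrist force passes 120 N, or if a joint passes its speed limit or range.

## Working session

There is one attempt and no reset: what is moved stays moved. The work goes in short steps, Python scripts to look and compute and a tool call to move; the robot and the scene stay as the last step left them, time stands still between calls to the robot, and variables do not carry over. Pictures are saved under pics/ and viewed, about 12 in all and at most 16, crops included, and the job is handed in when it is done.

Besides the shell and the picture viewer there is one more tool, called after "Request:" as name(argument=value, ...) on one line, values as JSON. send_rows: Moves the arm, as the interface text tells. Its arguments: {"type":"object","properties":{"moves":{"type":"array","items":{"type":"array","items":{"type":"array","items":{"type":"number"}}}}},"required":["moves"]}

```bash
ls; mkdir -p pics; cat > h.py <<'E'
import numpy as np,cv2
from rig import readout,capture,camera_model,bot,spot_in,regions_of
def snap(cam,name,crop=None,scale=1):
    im=capture(cam)
    o=im if crop is None else im[crop[1]:crop[3],crop[0]:crop[2]]
    if scale!=1:o=cv2.resize(o,None,fx=scale,fy=scale,interpolation=cv2.INTER_CUBIC)
    cv2.imwrite('pics/%s.png'%name,o);return im
def px2w(cam,u,v,z,m=None):
    m=m or camera_model(cam);K=np.array(m['camera_matrix']);T=np.array(m['pose'])
    d=np.linalg.inv(K)@[u,v,1];d=T[:3,:3]@[d[0],-d[1],-d[2]]
    o=T[:3,3];return o+d*(z-o[2])/d[2]
def w2px(cam,p,m=None):
    m=m or camera_model(cam);K=np.array(m['camera_matrix']);T=np.array(m['pose'])
    c=T[:3,:3].T@(np.array(p)-T[:3,3]);q=K@[c[0],-c[1],-c[2]];return q[:2]/q[2]
E
python3 - <<'E'
from h import *
print(readout.read_state())
for c in('top','side'):
    snap(c,c+'0',scale=1.4);m=camera_model(c);print(c,{k:np.round(v,4).tolist() if not isinstance(v,str) else v for k,v in m.items()})
    for t in('case','stand','rod','carton','jar','tape','pin_short1','pin_mid1','pin_long1','tee_grip','bore_mouth','hinge_line','lid'):
        print(t,[(np.round(d['location'],3).tolist(),round(d['p'],2)) for d in spot_in(c,t)])
E
```

```text
pics
{'time_s': 0.0, 'joint_positions': array([ 5.40564854e+01,  3.02783634e+01,  8.21562126e+01,  5.15783149e-04,
        6.76869013e+01, -1.02267663e+01]), 'qvel': array([ 0.01374617, -0.05498833, -0.02561088,  0.08762902, -0.04744063,
        0.03464511]), 'tau': array([ 4.55192840e-04, -4.40038705e+01, -1.76589847e+01,  6.33199629e-02,
        5.81745955e-02, -1.44548021e-04]), 'position': array([0.27069958, 0.56246544, 0.19017911]), 'tcp_rot': array([[-9.00948491e-01,  4.33924245e-01, -1.25125999e-03],
       [ 4.33925879e-01,  9.00946947e-01, -1.71159913e-03],
       [ 3.84614505e-04, -2.08501674e-03, -9.99997752e-01]]), 'force': array([ 0.33544045, -0.11594081,  0.00620583]), 'moment': array([ 0.04545291, -0.00046153, -0.045748  ]), 'opening': 1.0009003702107087}
top {'camera_matrix': [[440.3942, 0.0, 285.1919], [0.0, 440.3942, 204.8787], [0.0, 0.0, 1.0]], 'pose': [[0.0767, 0.9699, -0.2312, 0.2912], [-0.997, 0.0739, -0.0209, -0.0009], [-0.0032, 0.2321, 0.9727, 1.4421], [0.0, 0.0, 0.0, 1.0]]}
case [([0.591, -0.239, 0.066], 0.79)]
stand [([0.815, 0.002, 0.116], 0.84), ([0.55, 0.
[... 969 characters left out ...]
0.106, 0.123], 0.66)]
carton [([0.722, 0.267, 0.072], 0.86), ([0.42, 0.526, 0.043], 0.71)]
jar [([0.372, -0.473, 0.062], 0.58)]
tape [([0.42, 0.527, 0.042], 0.84)]
pin_short1 [([0.443, 0.38, 0.049], 0.71), ([0.518, 0.296, 0.043], 0.68), ([0.52, 0.376, 0.045], 0.61), ([0.439, 0.29, 0.065], 0.39), ([0.607, -0.325, 0.17], 0.24)]
pin_mid1 [([0.438, 0.209, 0.068], 0.71), ([0.59, -0.272, 0.084], 0.68), ([0.592, 0.213, 0.056], 0.61)]
pin_long1 [([0.439, 0.292, 0.068], 0.89), ([0.596, 0.381, 0.066], 0.81), ([0.606, -0.327, 0.171], 0.46)]
tee_grip [([0.518, 0.296, 0.042], 0.32)]
bore_mouth [([0.598, -0.272, 0.082], 0.88)]
hinge_line [([0.592, -0.272, 0.081], 0.7)]
lid [([0.608, -0.328, 0.172], 0.56)]
```

View pics/top0.png

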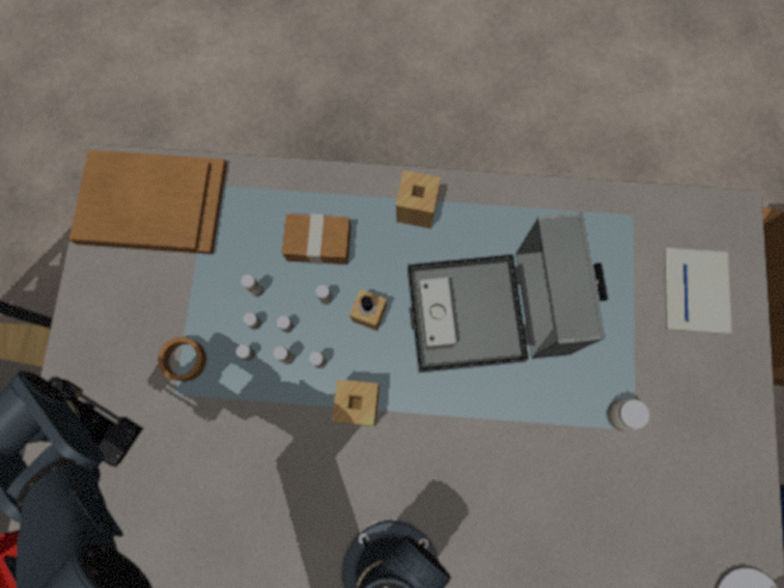

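View pics/side0.png

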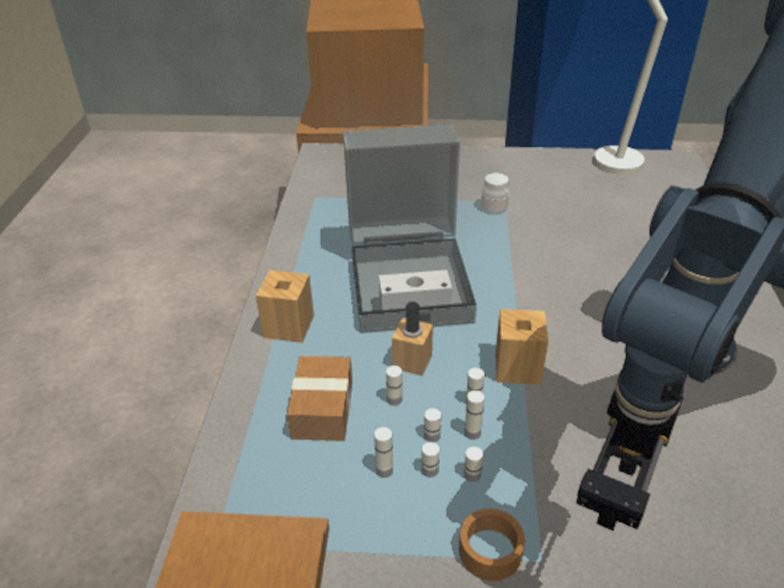

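Top picture (scaled 1.4): the stand candidates are at (418,198), (367,308) and (355,402). The middle one is the smallest and holds the rod. In the side picture, the pins are long at (384,452) and (474,415), mid at (394,385) and (475,385), and short at (432,424), (430,458) and (473,463). I'll confirm the stand and measure the case in one enlarged crop.

```bash
python3 - <<'E'
from h import *
snap('top','top1',(230,110,440,310),3)
g=lambda u,v:(u/1.4,v/1.4)
for n,u,v,z in [('TL',409,263,.055),('TR',516,256,.055),('BR',526,361,.055),('BL',419,371,.055),('bore',438,311,.086),('rodtop',367,303,.151)]:
    print(n,np.round(px2w('top',*g(u,v),z),4))
m=camera_model('wrist');s=readout.read_state();R=s['tcp_rot']
print(np.round(m['camera_matrix'],1).tolist(),np.round(R.T@(m['pose'][:3,3]-s['position']),4),np.round(R.T@m['pose'][:3,:3],3).tolist())
E
```

```text
TL [0.6796 0.0107 0.055 ]
TR [ 0.7155 -0.2377  0.055 ]
BR [ 0.4717 -0.2682  0.055 ]
BL [ 0.431 -0.03   0.055]
bore [ 0.5646 -0.0625  0.086 ]
rodtop [0.5573 0.093  0.151 ]
[[349.2, 0.0, 278.6], [0.0, 349.2, 204.1], [0.0, 0.0, 1.0]] [ 0.0703  0.0008 -0.1931] [[-0.001, 0.967, 0.255], [1.0, 0.0, 0.0], [0.0, 0.255, -0.967]]
```

View pics/top1.png

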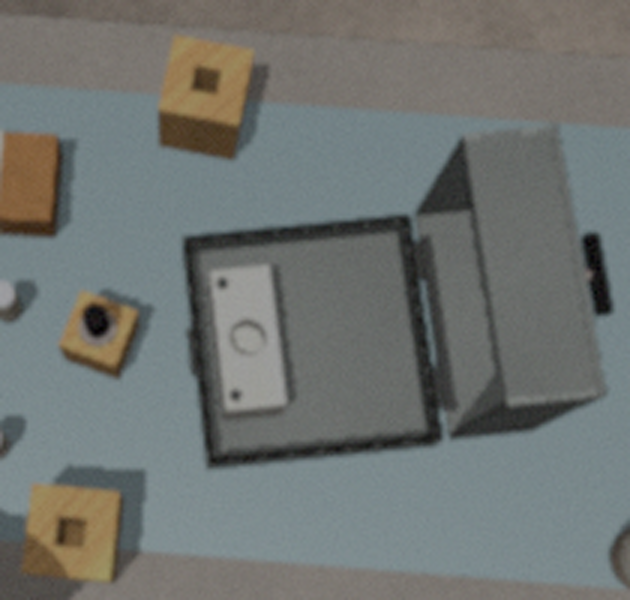

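The crop confirms the stand at crop (98,325): it is the smallest of the three and carries the rod. The case rim corners are at (187,240), (408,217), (438,437) and (210,465), and the bore mouth is at (248,337). Next I'll compute the case pose and the move to the rod.

```bash
python3 - <<'E'
from h import *
g=lambda u,v:(230+u/3,110+v/3)
C=np.array([px2w('top',*g(*p),.055)[:2] for p in [(187,240),(408,217),(438,437),(210,465)]])
m=np.array([(.125,.125),(.125,-.125),(-.125,-.125),(-.125,.125)])
c=C.mean(0);A=m.T@(C-c);U,S,V=np.linalg.svd(A);R=(U@V).T
yaw=np.degrees(np.arctan2(R[1,0],R[0,0]));print(c,yaw,S.sum()/(m**2).sum(),np.round((C-c-(m@R.T))*1e3,1))
w=lambda x,y:np.round(c+R@[x,y],4)
print('bore pred',w(0,.07),'meas',px2w('top',*g(248,337),.086))
print('rodtop',px2w('top',*g(96,317),.151),'rod collar',px2w('top',*g(98,326),.09))
E
```

```text
[ 0.5747161  -0.13020807] 10.279686468164085 0.9702658542014446 [[-3.  -5.6]
 [-3.3  1.7]
 [ 4.6  6.6]
 [ 1.7 -2.7]]
bore pred [ 0.5622 -0.0613] meas [ 0.5639331 -0.0619604  0.086    ]
rodtop [0.55961634 0.09361671 0.151     ] rod collar [0.56288681 0.09514521 0.09      ]
```

Request:
send_rows(moves=[[[0,0,8,0,0,-1,0.2],[0,0,8,0,0,-1,0.2],[0,0,8,0,0,-1,0.2],[0,0,8,0,0,-1,0.2],[0,0,8,0,0,0,0.2]]])

```text
time_s: 1.95
position: [0.2717, 0.564, 0.2329]
tcp_rot: [[-0.406, 0.914, 0.002], [0.914, 0.406, 0.003], [0.002, 0.003, -1.0]]
force: [0.5, 0.1, -0.3]
opening: 0.646
```

Request:
send_rows(moves=[[[0,0,8,0,0,0,0.2],[0,0,8,0,0,0,0.2],[0,0,8.3,0,0,0,0.2],[0,0,0,0,0,0,0.2],[0,0,0,0,0,0,0.2]]])

```text
time_s: 2.45
position: [0.2711, 0.563, 0.2311]
tcp_rot: [[-0.003, 1.0, -0.0], [1.0, 0.003, -0.0], [-0.0, -0.0, -1.0]]
force: [0.0, -1.2, 0.4]
opening: 0.597
```

Request:
send_rows(moves=[[[0,0,0,-3.1,1.9,0,0.2],[0,0,0,-3.1,1.9,0,0.2],[0,0,0,-3.1,1.9,0,0.2],[0,0,0,-3.1,1.9,0,0.2],[0,0,0,-3.1,1.9,0,0.2]]])

```text
time_s: 2.95
position: [0.3667, 0.4069, 0.2313]
tcp_rot: [[-0.003, 1.0, 0.0], [1.0, 0.003, 0.0], [0.0, 0.0, -1.0]]
force: [0.3, 0.9, 0.1]
opening: 0.601
```

Request:
send_rows(moves=[[[0,0,0,-3.1,1.9,0,0.2],[0,0,0,-3.1,1.9,0,0.2],[0,0,0,-3.1,1.9,0,0.2],[0,0,0,-3.1,1.9,0,0.2],[0,0,0,-3.1,1.9,0,0.2]]])

```text
time_s: 3.45
position: [0.4618, 0.2517, 0.2314]
tcp_rot: [[-0.002, 1.0, 0.0], [1.0, 0.002, 0.0], [0.0, 0.0, -1.0]]
force: [0.3, 0.8, 0.6]
opening: 0.594
```

Request:
send_rows(moves=[[[0,0,0,-3.1,1.9,0,0.2],[0,0,0,-3.1,1.9,0,0.2],[0,0,0,-3.1,1.9,0,0.2],[0,0,0,-2,1.9,0,0.2],[0,0,0,-1.5,1.9,0,0.2]]])

```text
time_s: 3.95
position: [0.5568, 0.1233, 0.2313]
tcp_rot: [[-0.001, 1.0, 0.0], [1.0, 0.001, -0.0], [-0.0, 0.0, -1.0]]
force: [0.2, 0.1, -0.1]
opening: 0.597
```

Request:
send_rows(moves=[[[0,0,0,0,0,0,0.2],[0,0,0,0,0,0,0.2],[0,0,0,0,0,0,0.2],[0,0,0,0,0,0,0.2],[0,0,0,0,0,0,0.2]]])

```text
time_s: 4.45
position: [0.5553, 0.1258, 0.2313]
tcp_rot: [[-0.001, 1.0, -0.0], [1.0, 0.001, 0.0], [0.0, -0.0, -1.0]]
force: [-0.7, -0.2, -0.1]
opening: 0.597
```

```bash
python3 - <<'E'
from h import *
print(readout.read_state()['position'],w2px('wrist',[.56,.095,.151]))
snap('wrist','w1')
for t in('rod','stand'):print(t,[(np.round(d['location'],3).tolist(),round(d['p'],2)) for d in spot_in('wrist',t)])
E
```

```text
[0.55532645 0.12581402 0.23129585] [284.64285724 238.19958455]
rod [([0.563, 0.101, 0.136], 0.59)]
stand [([0.84, 0.042, 0.037], 0.89), ([0.365, 0.112, 0.114], 0.87), ([0.563, 0.117, 0.082], 0.61)]
```

View pics/w1.png

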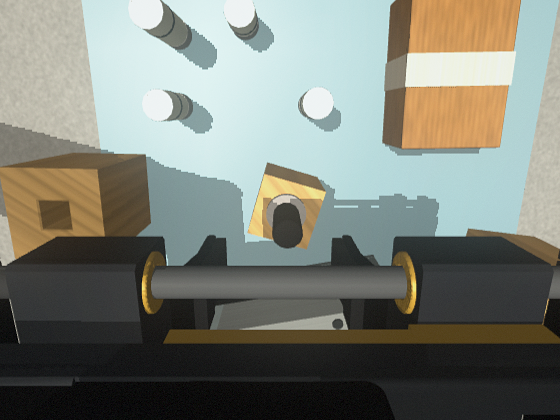

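The wrist view shows the rod's handle top at (288,239), which gives about (0.5625, 0.0945). The small stand is under it, and the pins are at (150,10), (240,15), (158,104) and (317,103).

Request:
send_rows(moves=[[[0,0,0,-1.6,0.35,0,0.2],[0,0,0,-1.53,0.35,0,0.2],[0,0,0,0,0,2.5,0.2],[0,0,0,0,0,3,0.2],[0,0,0,0,0,3,0.2]]])

```text
time_s: 5.1
position: [0.564, 0.0918, 0.1457]
tcp_rot: [[0.002, 1.0, 0.002], [1.0, -0.002, -0.0], [-0.0, 0.002, -1.0]]
force: [-0.3, 0.4, -0.3]
opening: 0.6
```

Request:
send_rows(moves=[[[0,0,0,0,0,2.5,0.2],[0,0,0,0,0,1.5,0.2],[0,0,0,0,0,0,0.2],[0,0,0,0,0,0,-1],[0,0,0,0,0,0,-1]]])

```text
time_s: 5.6
position: [0.5643, 0.0931, 0.1073]
tcp_rot: [[0.001, 1.0, 0.003], [1.0, -0.001, -0.0], [-0.0, 0.003, -1.0]]
force: [0.4, 0.3, -0.5]
opening: 0.496
```

Request:
send_rows(moves=[[[0,0,0,0,0,0,-1],[0,0,0,0,0,0,-1],[0,0,0,0,0,0,-1],[0,0,0,0,0,0,-1],[0,0,0,0,0,0,-1]]])

```text
time_s: 6.1
position: [0.5633, 0.0937, 0.1069]
tcp_rot: [[0.0, 1.0, 0.001], [1.0, -0.0, -0.0], [-0.0, 0.001, -1.0]]
force: [-2.1, 0.2, 5.6]
opening: 0.287
```

Request:
send_rows(moves=[[[0,0,0,0,0,-1.5,-1],[0,0,0,0,0,-2.5,-1],[0,0,0,0,0,-3,-1],[0,0,0,0,0,-3,-1],[0,0,0,0,0,-2,-1]]])

```text
time_s: 6.6
position: [0.5636, 0.0939, 0.2277]
tcp_rot: [[0.0, 1.0, 0.002], [1.0, -0.0, 0.0], [0.0, 0.002, -1.0]]
force: [0.2, 0.1, -1.0]
opening: 0.287
```

Request:
send_rows(moves=[[[0,0,0,-2.5,0,0,-1],[0,0,0,-3.5,0,0,-1],[0,0,0,-4,0,0,-1],[0,0,0,-3.5,0,0,-1],[0,0,0,-2,0,0,-1]]])

```text
time_s: 7.1
position: [0.5627, -0.0638, 0.2255]
tcp_rot: [[0.002, 1.0, -0.001], [1.0, -0.002, -0.001], [-0.001, -0.001, -1.0]]
force: [0.2, 0.6, -1.1]
opening: 0.288
```

Request:
send_rows(moves=[[[0,0,0,0,0,0,-1],[0,0,0,0,0,0,-1],[0,0,0,0,0,0,-1],[0,0,0,0,0,0,-1],[0,0,0,0,0,0,-1]]])

```text
time_s: 7.6
position: [0.5629, -0.0602, 0.2261]
tcp_rot: [[-0.001, 1.0, -0.0], [1.0, 0.001, 0.0], [0.0, -0.0, -1.0]]
force: [-0.3, 0.3, -0.7]
opening: 0.285
```

```bash
python3 - <<'E'
from h import *
s=readout.read_state();print(s['position'],s['force'],s['opening'])
m=camera_model('top')
im=capture('top');o=im[110:310,230:440].copy();o=cv2.resize(o,None,fx=2,fy=2,interpolation=cv2.INTER_CUBIC)
w=snap('wrist','w2')
cv2.imwrite('pics/c2.png',np.vstack([np.hstack([o,np.zeros((400,140,3),np.uint8)]),w[230:420]]))
print(w2px('top',[.563,-.0615,.086]),w2px('wrist',[.563,-.0615,.086]))
E
```

```text
[ 0.56292269 -0.06021133  0.22610879] [-0.25235932  0.31268345 -0.72114447] 0.28504484949781794
[312.50150732 222.61375106] [278.95011408 187.84449409]
```

View pics/c2.png

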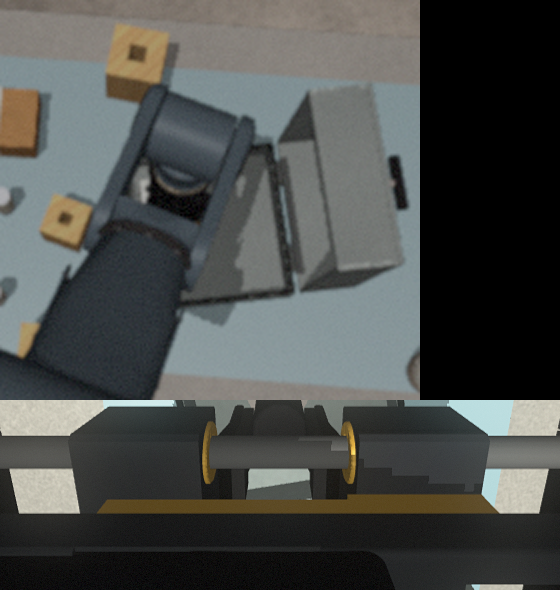

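The composite shows the rod lifted out of the small stand, now empty at crop (65,218), and hanging between the fingers over the housing. I'll view the full wrist picture to refine the bore.

View pics/w2.png

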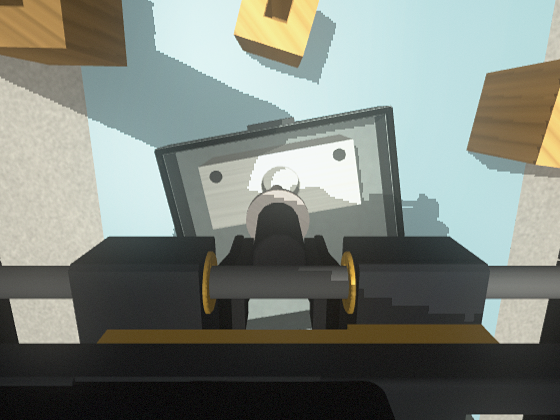

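Wrist view: the bore mouth centre is at about (280,182), the housing face corners at (198,167), (356,138), (363,205) and (210,230), and the rim's +y corners at (156,150) and (392,107).

```bash
python3 - <<'E'
from h import *
for n,u,v,z in [('bore',280,182,.086),('h1',198,167,.086),('h2',356,138,.086),('h3',363,205,.086),('h4',210,230,.086),('r1',156,150,.055),('r2',392,107,.055)]: print(n,np.round(px2w('wrist',u,v,z),4))
E
```

```text
bore [ 0.564  -0.0557  0.086 ]
h1 [ 0.4853 -0.0411  0.086 ]
h2 [ 0.6354 -0.0136  0.086 ]
h3 [ 0.646  -0.0788  0.086 ]
h4 [ 0.4936 -0.1049  0.086 ]
r1 [ 0.4356 -0.0281  0.055 ]
r2 [0.6766 0.0149 0.055 ]
```

Request:
send_rows(moves=[[[0,0,0,0.2,0.1,1,-1],[0,0,0,0,0,1.5,-1],[0,0,0,0,0,1.5,-1],[0,0,0,0,0,1.3,-1],[0,0,0,0,0,0.7,-1]]])

```text
time_s: 8.2
position: [0.5631, -0.0589, 0.1644]
tcp_rot: [[0.0, 1.0, -0.002], [1.0, -0.0, 0.001], [0.001, -0.002, -1.0]]
force: [-0.6, -1.0, -2.1]
opening: 0.287
```

Request:
send_rows(moves=[[[0,0,0,0,0,0.2,-1],[0,0,0,0,0,0.2,-1],[0,0,0,0,0,0.2,-1],[0,0,0,0,0,0.2,-1],[0,0,0,0,0,0.1,-1]]])

```text
time_s: 8.7
position: [0.5644, -0.0594, 0.1577]
tcp_rot: [[0.0, 1.0, 0.001], [1.0, -0.0, -0.0], [-0.0, 0.001, -1.0]]
force: [-0.3, -0.1, 4.7]
opening: 0.287
```

Request:
send_rows(moves=[[[0,0,0,0,0,0.15,-1],[0,0,0,0,0,0.15,-1],[0,0,0,0,0,0,-1],[0,0,0,0,0,0,-1],[0,0,0,0,0,0,-1]]])

```text
time_s: 9.2
position: [0.5657, -0.06, 0.1576]
tcp_rot: [[-0.0, 1.0, 0.005], [1.0, 0.0, -0.002], [-0.002, 0.005, -1.0]]
force: [-1.8, 0.3, 13.0]
opening: 0.286
```

Contact is firm at TCP z = 0.1576, so the tip is at about 0.056. The bore is 30 mm deep and the short pins match. Now I'll return the rod.

Request:
send_rows(moves=[[[0,0,0,0,0,-1,-1],[0,0,0,0,0,-2,-1],[0,0,0,0,0,-2,-1],[0,0,0,0,0,-1.6,-1],[0,0,0,0,0,-0.6,-1]]])

```text
time_s: 9.7
position: [0.565, -0.0595, 0.2281]
tcp_rot: [[0.0, 1.0, 0.003], [1.0, -0.0, -0.001], [-0.001, 0.003, -1.0]]
force: [0.5, -0.4, -1.2]
opening: 0.286
```

Request:
send_rows(moves=[[[0,0,0,2,0,0,-1],[0,0,0,4,0,0,-1],[0,0,0,4,0,0,-1],[0,0,0,3.5,0,0,-1],[0,0,0,1.8,0,0,-1]]])

```text
time_s: 10.2
position: [0.563, 0.0966, 0.2254]
tcp_rot: [[-0.002, 1.0, -0.002], [1.0, 0.002, 0.001], [0.001, -0.002, -1.0]]
force: [-0.3, -0.3, -1.1]
opening: 0.286
```

Request:
send_rows(moves=[[[0,0,0,0,0,0,-1],[0,0,0,0,0,0,-1],[0,0,0,0,0,0,-1],[0,0,0,0,0,0,-1],[0,0,0,0,0,0,-1]]])

```text
time_s: 10.7
position: [0.5641, 0.0927, 0.2261]
tcp_rot: [[0.002, 1.0, -0.0], [1.0, -0.002, -0.0], [-0.0, -0.0, -1.0]]
force: [-1.1, 0.5, -2.0]
opening: 0.284
```

Within 1 mm of the home position. Lowering 11.9 cm to the collar rest and then releasing.

Request:
send_rows(moves=[[[0,0,0,0.1,0,1,-1],[0,0,0,0,0,2,-1],[0,0,0,0,0,2,-1],[0,0,0,0,0,2,-1],[0,0,0,0,0,2,-1]]])

```text
time_s: 11.2
position: [0.5637, 0.0945, 0.1347]
tcp_rot: [[0.001, 1.0, -0.0], [1.0, -0.001, 0.0], [0.0, -0.0, -1.0]]
force: [-0.0, 0.2, -0.7]
opening: 0.283
```

Request:
send_rows(moves=[[[0,0,0,0,0,1.5,-1],[0,0,0,0,0,1,-1],[0,0,0,0,0,0.3,-1],[0,0,0,0,0,0,-1],[0,0,0,0,0,0,-1]]])

```text
time_s: 11.7
position: [0.5648, 0.0947, 0.1087]
tcp_rot: [[0.0, 1.0, 0.002], [1.0, -0.0, -0.0], [-0.0, 0.002, -1.0]]
force: [0.7, 0.4, -1.4]
opening: 0.285
```

Request:
send_rows(moves=[[[0,0,0,0,0,0.1,0.2],[0,0,0,0,0,0,0.2],[0,0,0,0,0,0,0.2],[0,0,0,0,0,0,0.2],[0,0,0,0,0,-0.5,0.2]]])

```text
time_s: 12.2
position: [0.5636, 0.0947, 0.1119]
tcp_rot: [[0.0, 1.0, -0.001], [1.0, -0.0, 0.0], [0.0, -0.001, -1.0]]
force: [0.5, 0.6, 0.4]
opening: 0.581
```

Request:
send_rows(moves=[[[0,0,0,0,0,-2,0.2],[0,0,0,0,0,-3,0.2],[0,0,0,0,0,-3,0.2],[0,0,0,0,0,-3,0.2],[0,0,0,1,0,-1.5,0.2]]])

```text
time_s: 12.7
position: [0.5657, 0.104, 0.2406]
tcp_rot: [[0.001, 1.0, 0.005], [1.0, -0.001, -0.001], [-0.001, 0.005, -1.0]]
force: [-0.1, 0.3, 0.3]
opening: 0.602
```

Request:
send_rows(moves=[[[0,0,0,3,-1.5,0,0.2],[0,0,0,4,-1.5,0,0.2],[0,0,0,4,-1.5,0,0.2],[0,0,0,4,-1.5,0,0.2],[0,0,0,2,-1.5,0,0.2]]])

```text
time_s: 13.2
position: [0.4882, 0.2776, 0.2377]
tcp_rot: [[-0.002, 1.0, 0.001], [1.0, 0.002, 0.001], [0.001, 0.001, -1.0]]
force: [-0.5, 0.0, 0.1]
opening: 0.601
```

Request:
send_rows(moves=[[[0,0,0,0,0,0,0.2],[0,0,0,0,0,0,0.2],[0,0,0,0,0,0,0.2],[0,0,0,0,0,0,0.2],[0,0,0,0,0,0,0.2]]])

```text
time_s: 13.7
position: [0.4897, 0.2738, 0.2371]
tcp_rot: [[0.002, 1.0, 0.0], [1.0, -0.002, -0.0], [-0.0, 0.0, -1.0]]
force: [0.2, -0.2, 0.6]
opening: 0.599
```

```bash
python3 - <<'E'
from h import *
print(readout.read_state()['position'],readout.read_state()['opening'])
snap('wrist','w3')
for t in('pin_short1','pin_long1','pin_mid1'):print(t,[(np.round(d['location'],3).tolist(),round(d['p'],2)) for d in spot_in('wrist',t)])
capture('side');print([(np.round(d['location'],3).tolist(),round(d['p'],2)) for d in spot_in('side','rod')])
E
```

```text
[0.4897053  0.27381511 0.23714864] 0.5993947353584888
pin_short1 [([0.519, 0.291, 0.06], 0.97), ([0.445, 0.37, 0.061], 0.78), ([0.516, 0.363, 0.06], 0.69)]
pin_long1 [([0.588, 0.371, 0.098], 0.92), ([0.446, 0.282, 0.099], 0.79)]
pin_mid1 [([0.592, 0.21, 0.076], 0.61), ([0.443, 0.207, 0.071], 0.57), ([0.518, 0.363, 0.056], 0.43)]
[([0.561, 0.108, 0.118], 0.81), ([0.56, 0.121, 0.062], 0.42)]
```

View pics/w3.png

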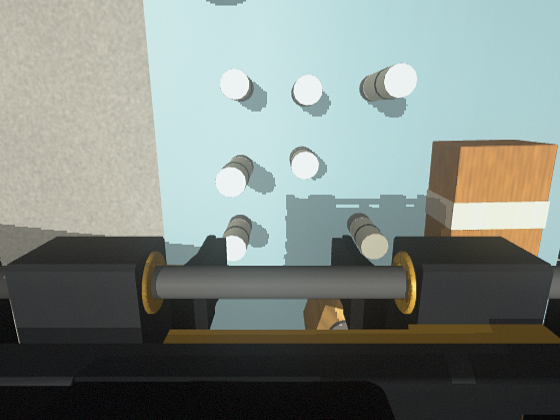

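The short pins' tops are at (305,163), (307,90) and (236,84). The longs are at (232,181) and (400,80), and the mids at (236,245) and (373,243). The rod is seen back in its stand.

```bash
python3 - <<'E'
from h import *
for u,v,z in [(305,163,.06),(307,90,.06),(236,84,.06),(232,181,.1),(400,80,.1)]: print(np.round(px2w('wrist',u,v,z),4))
E
```

```text
[0.5169 0.2926 0.06  ]
[0.5176 0.3665 0.06  ]
[0.4461 0.3724 0.06  ]
[0.444 0.281 0.1  ]
[0.5975 0.3726 0.1   ]
```

Request:
send_rows(moves=[[[0,0,0,0.9,1.3,1,0.2],[0,0,0,0.97,1.43,3,0.2],[0,0,0,0,0,3.5,0.2],[0,0,0,0,0,3.5,0.2],[0,0,0,0,0,3,0.2]]])

```text
time_s: 14.5
position: [0.516, 0.2934, 0.0954]
tcp_rot: [[0.0, 1.0, -0.001], [1.0, -0.0, -0.0], [-0.0, -0.001, -1.0]]
force: [0.3, 0.1, 0.6]
opening: 0.599
```

Request:
send_rows(moves=[[[0,0,0,0,0,2.5,0.2],[0,0,0,0,0,2,0.2],[0,0,0,0,0,1.5,0.2],[0,0,0,0,0,0,0.2],[0,0,0,0,0,0,0.2]]])

```text
time_s: 15.0
position: [0.5165, 0.2935, 0.0372]
tcp_rot: [[0.0, 1.0, -0.0], [1.0, -0.0, -0.0], [-0.0, -0.0, -1.0]]
force: [0.3, 0.1, 0.2]
opening: 0.599
```

Request:
send_rows(moves=[[[0,0,0,0,0,0,-1],[0,0,0,0,0,0,-1],[0,0,0,0,0,0,-1],[0,0,0,0,0,0,-1],[0,0,0,0,0,0,-1]]])

```text
time_s: 15.5
position: [0.5165, 0.2935, 0.0375]
tcp_rot: [[0.0, 1.0, 0.001], [1.0, -0.0, 0.0], [0.0, 0.001, -1.0]]
force: [-0.2, 0.0, -0.0]
opening: 0.229
```

Request:
send_rows(moves=[[[0,0,0,0,0,0,-1],[0,0,0,0,0,0,-1],[0,0,0,0,0,-1,-1],[0,0,0,0,0,-2,-1],[0,0,0,0,0,-3,-1]]])

```text
time_s: 16.0
position: [0.5151, 0.2929, 0.0968]
tcp_rot: [[0.0, 1.0, -0.004], [1.0, -0.0, -0.001], [-0.001, -0.004, -1.0]]
force: [0.7, -0.1, -0.0]
opening: 0.01
```

The gripper closed on nothing, so I'll look again.

Request:
send_rows(moves=[[[0,0,0,-0.5,0,-4,0.2],[0,0,0,-1,0,-4,0.2],[0,0,0,-1,0,-4,0.2],[0,0,0,-1,0,-2,0.2],[0,0,0,0,0,0,0.2]]])

```text
time_s: 16.5
position: [0.5187, 0.2583, 0.2417]
tcp_rot: [[0.001, 1.0, 0.009], [1.0, -0.001, 0.002], [0.002, 0.009, -1.0]]
force: [1.3, -0.5, -1.0]
opening: 0.373
```

Request:
send_rows(moves=[[[0,0,0,0,0,0,0.2],[0,0,0,0,0,0,0.2],[0,0,0,0,0,0,0.2],[0,0,0,0,0,0,0.2],[0,0,0,0,0,0,0.2]]])

```text
time_s: 17.0
position: [0.516, 0.2586, 0.2362]
tcp_rot: [[-0.0, 1.0, -0.002], [1.0, 0.0, -0.0], [-0.0, -0.002, -1.0]]
force: [0.0, -0.0, 0.6]
opening: 0.596
```

```bash
python3 - <<'E'
from h import *
print(readout.read_state()['position'],readout.read_state()['opening'])
snap('wrist','w4')
for t in('pin_short1',):print(t,[(np.round(d['location'],3).tolist(),round(d['p'],2)) for d in spot_in('wrist',t)])
E
```

```text
[0.51595503 0.25856795 0.23619492] 0.5964890347102941
pin_short1 [([0.519, 0.287, 0.059], 0.9), ([0.516, 0.363, 0.059], 0.82), ([0.448, 0.37, 0.058], 0.75)]
```

View pics/w4.png

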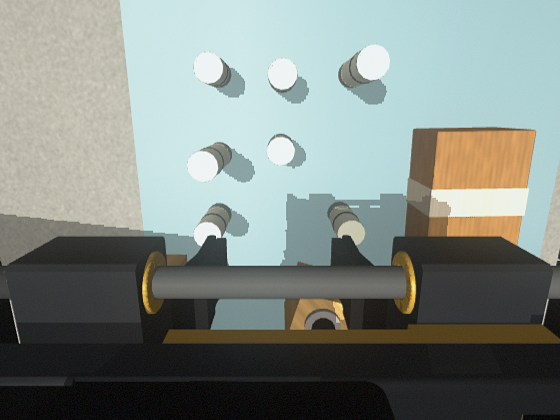

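```bash
python3 - <<'E'
from h import *
for u,v,z in [(281,150,.06),(282,74,.06),(209,69,.06),(203,164,.1),(373,62,.1)]: print(np.round(px2w('wrist',u,v,z),4))
im=capture('side');o=cv2.resize(im[220:420,200:420],None,fx=2.5,fy=2.5,interpolation=cv2.INTER_CUBIC);cv2.imwrite('pics/s2.png',o)
print([(np.round(d['location'],3).tolist(),round(d['p'],2)) for d in spot_in('side','pin_short1')])
a=cv2.imread('pics/w3.png');g=cv2.cvtColor(a,6)
E
```

```text
[0.5182 0.2904 0.06  ]
[0.5192 0.3657 0.06  ]
[0.4466 0.3704 0.06  ]
[0.4441 0.2814 0.1   ]
[0.599  0.3716 0.1   ]
[([0.521, 0.376, 0.044], 0.85), ([0.443, 0.38, 0.048], 0.82), ([0.518, 0.295, 0.045], 0.65)]
```

View pics/s2.png

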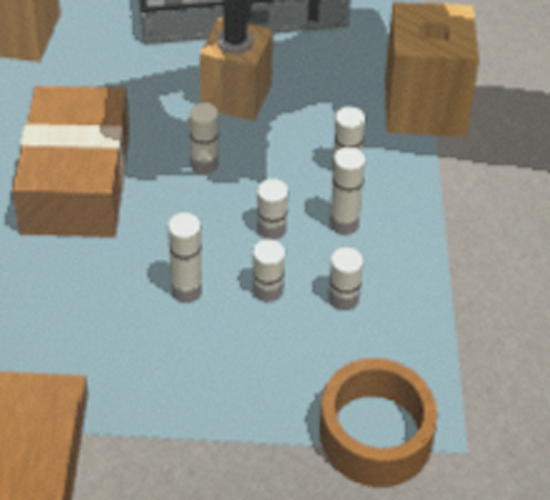

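The pin was not touched: it is still at about (0.518,0.291) and all seven pins stand as before. The fingers probably closed above it. I'll turn the jaws along y, where no tall neighbours sit under the body, come down beside the pin, and check the finger height in the side camera.

Request:
send_rows(moves=[[[0,0,-8,1,0,0,0.2],[0,0,-8,1,0,0,0.2],[0,0,-8,1,0,0,0.2],[0,0,-8,0,0,0,0.2],[0,0,-8,0,0,0,0.2]]])

```text
time_s: 17.7
position: [0.5121, 0.2883, 0.2371]
tcp_rot: [[-0.648, 0.762, 0.0], [0.762, 0.648, 0.0], [0.0, 0.0, -1.0]]
force: [-0.2, -0.3, 1.1]
opening: 0.602
```

Request:
send_rows(moves=[[[0,0,-8,0,0,0,0.2],[0,0,-8,0,0,0,0.2],[0,0,-8,0,0,0,0.2],[0,0,-8,0,0,0,0.2],[0,0,-8,0,0,0,0.2]]])

```text
time_s: 18.2
position: [0.5122, 0.288, 0.2372]
tcp_rot: [[-0.986, 0.168, 0.0], [0.168, 0.986, -0.0], [-0.0, -0.0, -1.0]]
force: [-0.2, -0.8, 0.6]
opening: 0.6
```

Request:
send_rows(moves=[[[0,0,-8,0,0,0,0.2],[0,0,-2,0,0,0,0.2],[0,0,0,0,0,0,0.2],[0,0,0,0,0,0,0.2],[0,0,0,0,0,0,0.2]]])

```text
time_s: 18.7
position: [0.5122, 0.288, 0.2372]
tcp_rot: [[-1.0, 0.001, 0.0], [0.001, 1.0, 0.0], [-0.0, 0.0, -1.0]]
force: [0.5, 0.4, 0.5]
opening: 0.6
```

Request:
send_rows(moves=[[[0,0,0,-0.3,0.2,2,0.2],[0,0,0,-0.3,0.15,4,0.2],[0,0,0,0,0,4,0.2],[0,0,0,0,0,4,0.2],[0,0,0,0,0,3,0.2]]])

```text
time_s: 19.2
position: [0.5173, 0.2911, 0.0649]
tcp_rot: [[-1.0, 0.001, -0.002], [0.001, 1.0, -0.001], [0.002, -0.001, -1.0]]
force: [0.5, 0.3, 0.0]
opening: 0.6
```

Request:
send_rows(moves=[[[0,0,0,0,0,2,0.2],[0,0,0,0,0,1,0.2],[0,0,0,0,0,0,0.2],[0,0,0,0,0,0,0.2],[0,0,0,0,0,0,0.2]]])

```text
time_s: 19.7
position: [0.5194, 0.2919, 0.0386]
tcp_rot: [[-1.0, 0.0, 0.003], [0.0, 1.0, 0.001], [-0.003, 0.001, -1.0]]
force: [-0.9, 1.1, -0.5]
opening: 0.602
```

```bash
python3 - <<'E'
from h import *
s=readout.read_state();p=s['position'];print(p)
w=snap('wrist','w5');im=capture('side')
f=lambda a:cv2.resize(a,None,fx=2.5,fy=2.5,interpolation=cv2.INTER_CUBIC)
a=im[190:350,200:420].copy()
for q in [p+[0,.026,0],p-[0,.026,0]]:
    u,v=w2px('side',q)-[200,190];cv2.circle(a,(int(u),int(v)),1,(0,0,255),-1);print(u,v)
cv2.imwrite('pics/s3.png',np.vstack([f(a),cv2.resize(w[120:300,100:460],(550,275))]))
E
```

```text
[0.51942434 0.2919008  0.03860597]
107.33244216281304 121.01936351857012
107.88219400593073 105.08213548203895
```

View pics/s3.png

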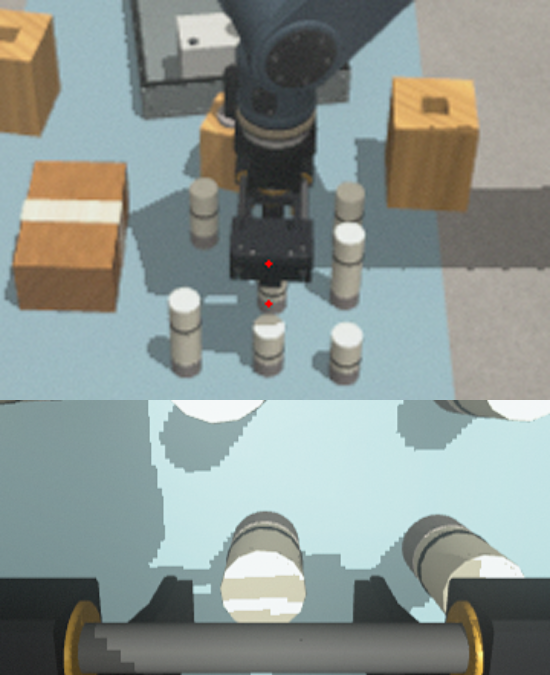

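The side view, with the gripper's body at (270,250) over the pin, hides the fingers, so I'll check numerically where the body's lower front edge should project. In the wrist crop the pin top sits between the fingers at about (272,244).

```bash
python3 - <<'E'
from h import *
p=readout.read_state()['position']
for dz in (0,.02,.03):print(dz,w2px('side',p+[0,.095,.07+dz]),'seen ~ v',190+280/2.5)
print(px2w('wrist',272,244,.06),w2px('wrist',[.518,.291,.06]),w2px('wrist',p+[0,.04,0]),w2px('wrist',p+[0,.04,.025]))
s=readout.read_state();print(s['joint_positions'])
E
```

```text
0 [307.17432891 314.70291089] seen ~ v 302.0
0.02 [307.33260144 308.98246749] seen ~ v 302.0
0.03 [307.41302951 306.0755561 ] seen ~ v 302.0
[0.51619679 0.28939765 0.06      ] [275.06879405 247.21229816] [345.05378669 235.22251197] [353.98529266 251.8479022 ]
[ 1.85966101e+01  3.97569969e+01  9.33193013e+01 -1.48440613e-03
  4.67699515e+01 -7.13888179e+01]
```

Finger columns, finger rows and the body edge all suggest that the real finger ends lie about 3 cm behind the reported TCP. I'll go down 3 cm more, which still clears the bench even if the TCP is right, and close.

Request:
send_rows(moves=[[[0,0,0,0.1,0,0.6,0.2],[0,0,0,0,0,0.8,0.2],[0,0,0,0,0,0.8,0.2],[0,0,0,0,0,0.6,0.2],[0,0,0,0,0,0,0.2]]])

```text
time_s: 20.3
position: [0.5162, 0.291, 0.0077]
tcp_rot: [[-1.0, 0.0, -0.003], [0.0, 1.0, -0.001], [0.003, -0.001, -1.0]]
force: [0.8, -0.1, -0.1]
opening: 0.6
```

Request:
send_rows(moves=[[[0,0,0,0,0,0,-1],[0,0,0,0,0,0,-1],[0,0,0,0,0,0,-1],[0,0,0,0,0,0,-1],[0,0,0,0,0,0,-1]]])

```text
time_s: 20.8
position: [0.5174, 0.2915, 0.0094]
tcp_rot: [[-1.0, 0.0, 0.001], [0.0, 1.0, 0.0], [-0.001, 0.0, -1.0]]
force: [0.6, -0.0, 0.6]
opening: 0.337
```

Request:
send_rows(moves=[[[0,0,0,0,0,0,-1],[0,0,0,0,0,0,-1],[0,0,0,0,0,0,-1],[0,0,0,0,0,0,-1],[0,0,0,0,0,0,-1]]])

```text
time_s: 21.3
position: [0.5174, 0.2915, 0.0093]
tcp_rot: [[-1.0, 0.0, 0.0], [0.0, 1.0, 0.0], [-0.0, 0.0, -1.0]]
force: [-0.2, -0.7, 3.2]
opening: 0.339
```

Gripped: the opening of 0.339 is 29.5 mm. Now I'll lift and carry the pin to above the bore.

Request:
send_rows(moves=[[[0,0,0,0,0,-1.5,-1],[0,0,0,0,0,-4,-1],[0,0,0,0,0,-5,-1],[0,0,0,0,0,-5,-1],[0,0,0,0,0,-4.5,-1]]])

```text
time_s: 21.8
position: [0.5169, 0.2915, 0.2123]
tcp_rot: [[-1.0, 0.0, 0.001], [0.0, 1.0, 0.001], [-0.001, 0.001, -1.0]]
force: [0.7, 1.5, -2.0]
opening: 0.338
```

Request:
send_rows(moves=[[[0,0,0,-0.5,-3,0,-1],[0,0,0,-0.5,-4,0,-1],[0,0,0,-0.5,-4,0,-1],[0,0,0,-0.5,-4,0,-1],[0,0,0,-0.5,-4,0,-1]]])

```text
time_s: 22.3
position: [0.5416, 0.1001, 0.2099]
tcp_rot: [[-1.0, -0.0, 0.0], [-0.0, 1.0, 0.0], [-0.0, 0.0, -1.0]]
force: [-0.1, 0.1, -1.0]
opening: 0.335
```

Request:
send_rows(moves=[[[0,0,0,-0.5,-4,0,-1],[0,0,0,-0.5,-4,0,-1],[0,0,0,-0.5,-3.5,0,-1],[0,0,0,-0.5,-3,0,-1],[0,0,0,-0.2,-1.4,0,-1]]])

```text
time_s: 22.8
position: [0.5644, -0.0601, 0.2098]
tcp_rot: [[-1.0, 0.003, 0.001], [0.003, 1.0, -0.001], [-0.001, -0.001, -1.0]]
force: [0.5, -0.4, -1.0]
opening: 0.34
```

Request:
send_rows(moves=[[[0,0,0,0,0,2,-1],[0,0,0,0,0,2,-1],[0,0,0,0,0,1,-1],[0,0,0,0,0,0,-1],[0,0,0,0,0,0,-1]]])

```text
time_s: 23.3
position: [0.5644, -0.057, 0.1596]
tcp_rot: [[-1.0, -0.001, 0.0], [-0.001, 1.0, 0.0], [-0.0, 0.0, -1.0]]
force: [-0.2, 0.1, 0.1]
opening: 0.339
```

```bash
python3 - <<'E'
from h import *
print(readout.read_state()['position'],readout.read_state()['opening'])
w=snap('wrist','w6')
E
```

```text
[ 0.564393   -0.05704819  0.15963095] 0.33883956082019095
```

View pics/w6.png

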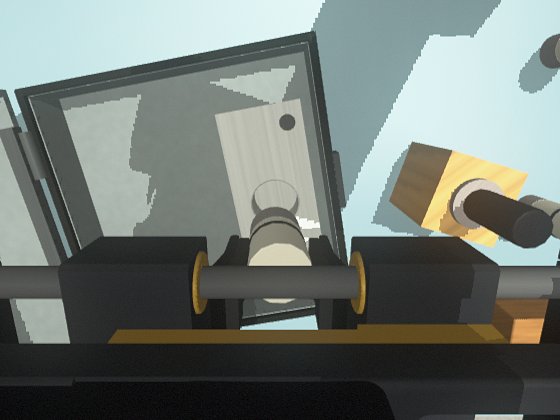

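The wrist view shows the bore mouth partly hidden, spanning columns 252–298 with its top at row 180, so its centre is at about (275,202). The pin's lower end spans columns 248–300 with its edge at row 207. The rod stands in its stand at right.

```bash
python3 - <<'E'
from h import *
print(px2w('wrist',275,202,.086),px2w('wrist',252,202,.086),px2w('wrist',298,202,.086),px2w('wrist',275,180,.086))
print('pin',px2w('wrist',248,230,.15),px2w('wrist',300,230,.15),px2w('wrist',274,207,.15))
for x,y in[(.564,-.058),(.564,-.060),(.566,-.060)]:
  t=np.linspace(0,6.28,60);q=np.array([w2px('wrist',[x+.0185*np.cos(a),y+.0185*np.sin(a),.086]) for a in t]);print(x,y,q.min(0),q.max(0))
E
```

```text
[ 0.5638419 -0.0590601  0.086    ] [ 0.56384334 -0.07723036  0.086     ] [ 0.56384045 -0.04089116  0.086     ] [ 0.54618426 -0.05901254  0.086     ]
pin [ 0.56502228 -0.07496464  0.15      ] [ 0.56501825 -0.04305143  0.15      ] [ 0.55038413 -0.05895719  0.15      ]
0.564 -0.058 [252.92521648 179.16394363] [299.75956917 224.47511265]
0.564 -0.06 [250.39280306 179.16383482] [297.22693405 224.47483618]
0.566 -0.06 [250.44529915 181.69563023] [297.19247498 226.83856932]
```

Bore and pin agree within 1 mm, so I'll lower it.

Request:
send_rows(moves=[[[0,0,0,0,0,1.5,-1],[0,0,0,0,0,2,-1],[0,0,0,0,0,1.5,-1],[0,0,0,0,0,0.8,-1],[0,0,0,0,0,0.4,-1]]])

```text
time_s: 23.85
position: [0.5644, -0.0574, 0.0972]
tcp_rot: [[-1.0, -0.0, 0.0], [-0.0, 1.0, -0.0], [-0.0, -0.0, -1.0]]
force: [0.3, 0.7, -0.7]
opening: 0.34
```

Request:
send_rows(moves=[[[0,0,0,0,0,0.4,-1],[0,0,0,0,0,0.4,-1],[0,0,0,0,0,0.4,-1],[0,0,0,0,0,0.4,-1],[0,0,0,0,0,0.4,-1]]])

```text
time_s: 24.35
position: [0.5642, -0.0576, 0.077]
tcp_rot: [[-1.0, 0.0, 0.0], [0.0, 1.0, -0.0], [-0.0, -0.0, -1.0]]
force: [-0.8, -0.5, -1.1]
opening: 0.338
```

Request:
send_rows(moves=[[[0,0,0,0,0,0.4,-1],[0,0,0,0,0,0.3,-1],[0,0,0,0,0,0.2,-1],[0,0,0,0,0,0.1,-1],[0,0,0,0,0,0,-1]]])

```text
time_s: 24.85
position: [0.5641, -0.0575, 0.067]
tcp_rot: [[-1.0, 0.0, -0.0], [0.0, 1.0, 0.0], [0.0, 0.0, -1.0]]
force: [-0.0, -0.3, -0.8]
opening: 0.34
```

Request:
send_rows(moves=[[[0,0,0,0,0,0,0.2],[0,0,0,0,0,0,0.2],[0,0,0,0,0,0,0.2],[0,0,0,0,0,0,0.2],[0,0,0,0,0,0,0.2]]])

```text
time_s: 25.35
position: [0.5643, -0.0576, 0.0673]
tcp_rot: [[-1.0, 0.0, 0.0], [0.0, 1.0, -0.0], [-0.0, -0.0, -1.0]]
force: [0.3, 0.3, -0.6]
opening: 0.588
```

Request:
send_rows(moves=[[[0,0,0,0,0,-2,0.2],[0,0,0,0,0,-4,0.2],[0,0,0,0,0,-4,0.2],[0,0,0,0,0,-4,0.2],[0,0,0,-2,0,-2,0.2]]])

```text
time_s: 25.85
position: [0.5837, -0.0576, 0.2311]
tcp_rot: [[-1.0, 0.001, 0.003], [0.001, 1.0, -0.001], [-0.003, -0.001, -1.0]]
force: [0.9, 0.2, -0.2]
opening: 0.599
```

Request:
send_rows(moves=[[[0,0,0,-2,0,0,0.2],[0,0,0,-1,0,0,0.2],[0,0,0,0,0,0,0.2],[0,0,0,0,0,0,0.2],[0,0,0,0,0,0,0.2]]])

```text
time_s: 26.35
position: [0.6126, -0.0573, 0.2261]
tcp_rot: [[-1.0, 0.0, -0.003], [0.0, 1.0, 0.001], [0.003, 0.001, -1.0]]
force: [-0.4, 0.1, -0.4]
opening: 0.596
```

```bash
python3 - <<'E'
from h import *
print(readout.read_state()['position'],readout.read_state()['opening'])
w=snap('wrist','w7',(60,0,500,250),1.25)
for c in('side','wrist'):
  if c=='side':snap('side','s7')
  print([(np.round(d['location'],3).tolist(),round(d['p'],2)) for d in spot_in(c,'pin_short1')])
E
```

```text
[ 0.61263454 -0.05731395  0.22610015] 0.596260734590123
[([0.522, 0.375, 0.047], 0.7), ([0.564, -0.052, 0.108], 0.58), ([0.442, 0.381, 0.048], 0.5), ([0.57, -0.256, 0.061], 0.37)]
[([0.565, -0.061, 0.115], 0.91)]
```

View pics/w7.png

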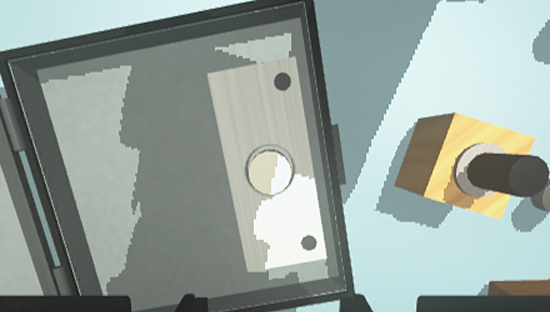

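The pin stands in the bore (crop (270,170)), its top at about (0.565,-0.061,0.115), i.e. fully down. Next is short pin B at about (0.5185,0.366).

Request:
send_rows(moves=[[[0,0,0,0.8,3,0,0.2],[0,0,0,0.8,4,0,0.2],[0,0,0,0.8,4,0,0.2],[0,0,0,0.8,4,0,0.2],[0,0,0,0.8,4,0,0.2]]])

```text
time_s: 27.05
position: [0.5735, 0.1338, 0.2273]
tcp_rot: [[-1.0, 0.001, 0.0], [0.001, 1.0, 0.0], [-0.0, 0.0, -1.0]]
force: [1.0, 0.6, -0.2]
opening: 0.598
```

Request:
send_rows(moves=[[[0,0,0,0.9,4,0,0.2],[0,0,0,0.9,4,0,0.2],[0,0,0,0.9,4,0,0.2],[0,0,0,0.9,4,0,0.2],[0,0,0,0.9,4,0,0.2]]])

```text
time_s: 27.55
position: [0.5285, 0.3339, 0.2273]
tcp_rot: [[-1.0, 0.0, 0.0], [0.0, 1.0, -0.0], [-0.0, -0.0, -1.0]]
force: [0.3, -0.5, -0.5]
opening: 0.599
```

Request:
send_rows(moves=[[[0,0,0,0.9,2.4,0,0.2],[0,0,0,0,1,0,0.2],[0,0,0,0,0,0,0.2],[0,0,0,0,0,0,0.2],[0,0,0,0,0,0,0.2]]])

```text
time_s: 28.05
position: [0.5209, 0.3648, 0.2271]
tcp_rot: [[-1.0, 0.002, -0.0], [0.002, 1.0, -0.001], [0.0, -0.001, -1.0]]
force: [0.3, -0.1, 1.0]
opening: 0.597
```

```bash
python3 - <<'E'
from h import *
print(readout.read_state()['position'],readout.read_state()['opening'])
w=snap('wrist','w8')
print([(np.round(d['location'],4).tolist(),round(d['p'],2)) for d in spot_in('wrist','pin_short1')])
for d in regions_of('wrist','pin_short1'):
    m=d['mask'];ys,xs=np.nonzero(m);print(round(d['p'],2),xs.min(),xs.max(),ys.min(),ys.max(),xs.mean(),ys.mean())
print(w2px('wrist',[.5185,.366,.06]),w2px('wrist',[.4465,.3715,.06]))
E
```

```text
[0.5209103  0.36484853 0.22709422] 0.597389202631945
[([0.4453, 0.3713, 0.0605], 0.95), ([0.5133, 0.3645, 0.0592], 0.94)]
0.84 265 292 159 192 278.33288590604025 176.07785234899328
0.78 270 299 91 122 284.5584239130435 106.17391304347827
[278.38923577 178.67156494] [283.72231625 107.30191029]
```

Request:
send_rows(moves=[[[0,0,0,0.3,0.1,3,0.2],[0,0,0,0,0,4,0.2],[0,0,0,0,0,4,0.2],[0,0,0,0,0,4,0.2],[0,0,0,0,0,3,0.2]]])

```text
time_s: 28.7
position: [0.5166, 0.3662, 0.0448]
tcp_rot: [[-1.0, 0.001, -0.002], [0.001, 1.0, -0.001], [0.002, -0.001, -1.0]]
force: [-0.3, 0.6, -0.2]
opening: 0.601
```

Request:
send_rows(moves=[[[0,0,0,0,0,2,0.2],[0,0,0,0,0,1.2,0.2],[0,0,0,0,0,0.6,0.2],[0,0,0,0,0,0,0.2],[0,0,0,0,0,0,-1]]])

```text
time_s: 29.2
position: [0.5182, 0.3678, 0.0103]
tcp_rot: [[-1.0, 0.0, 0.002], [0.0, 1.0, 0.001], [-0.002, 0.001, -1.0]]
force: [0.5, 0.1, -0.1]
opening: 0.567
```

Request:
send_rows(moves=[[[0,0,0,0,0,0,-1],[0,0,0,0,0,0,-1],[0,0,0,0,0,0,-1],[0,0,0,0,0,0,-1],[0,0,0,0,0,0,-1]]])

```text
time_s: 29.7
position: [0.5178, 0.3676, 0.0099]
tcp_rot: [[-1.0, 0.0, 0.001], [0.0, 1.0, 0.0], [-0.001, 0.0, -1.0]]
force: [-0.7, -1.0, 4.1]
opening: 0.338
```

Request:
send_rows(moves=[[[0,0,0,0,0,0,-1],[0,0,0,0,0,0,-1],[0,0,0,0,0,0,-1],[0,0,0,0,0,0,-1],[0,0,0,0,0,0,-1]]])

```text
time_s: 30.2
position: [0.5178, 0.3676, 0.0099]
tcp_rot: [[-1.0, 0.0, 0.001], [0.0, 1.0, 0.0], [-0.001, 0.0, -1.0]]
force: [0.4, 0.0, 5.8]
opening: 0.339
```

Request:
send_rows(moves=[[[0,0,0,0,0,-2,-1],[0,0,0,0,0,-4,-1],[0,0,0,0,0,-5,-1],[0,0,0,0,0,-5,-1],[0,0,0,0,-1,-4,-1]]])

```text
time_s: 30.7
position: [0.5174, 0.3586, 0.2115]
tcp_rot: [[-1.0, -0.001, 0.002], [-0.001, 1.0, 0.002], [-0.002, 0.002, -1.0]]
force: [1.5, 0.2, -1.0]
opening: 0.337
```

Request:
send_rows(moves=[[[0,0,0,-0.9,-4,0,-1],[0,0,0,-0.9,-4,0,-1],[0,0,0,-0.9,-4,0,-1],[0,0,0,-0.9,-4,0,-1],[0,0,0,-0.9,-4,0,-1]]])

```text
time_s: 31.2
position: [0.5616, 0.1561, 0.2084]
tcp_rot: [[-1.0, -0.0, -0.002], [-0.0, 1.0, 0.0], [0.002, 0.0, -1.0]]
force: [0.3, 0.8, -0.3]
opening: 0.336
```

Request:
send_rows(moves=[[[0,0,0,-0.9,-4,0,-1],[0,0,0,-0.9,-4,0,-1],[0,0,0,-0.9,-3,0,-1],[0,0,8,0,0,0,-1],[0,0,8,0,0,0,-1]]])

```text
time_s: 31.7
position: [0.5888, 0.0461, 0.2081]
tcp_rot: [[-0.959, 0.284, -0.002], [0.284, 0.959, 0.001], [0.002, 0.0, -1.0]]
force: [0.3, -0.4, -1.6]
opening: 0.34
```

Request:
send_rows(moves=[[[0,0,8,0,0,0,-1],[0,0,8,0,0,0,-1],[0,0,8,0,0,0,-1],[0,0,8,0,0,0,-1],[0,0,8,0,0,0,-1]]])

```text
time_s: 32.2
position: [0.5884, 0.0477, 0.2082]
tcp_rot: [[-0.554, 0.832, -0.002], [0.832, 0.554, 0.001], [0.001, -0.001, -1.0]]
force: [-0.2, 0.1, -1.2]
opening: 0.34
```

Request:
send_rows(moves=[[[0,0,8,0,0,0,-1],[0,0,8,0,0,0,-1],[0,0,8,0,0,0,-1],[0,0,0,0,0,0,-1],[0,0,0,0,0,0,-1]]])

```text
time_s: 32.7
position: [0.5887, 0.0476, 0.2085]
tcp_rot: [[-0.176, 0.984, -0.001], [0.984, 0.176, 0.0], [0.0, -0.001, -1.0]]
force: [0.1, 0.2, -1.0]
opening: 0.338
```

Request:
send_rows(moves=[[[0,0,0,-3,0.2,0,-1],[0,0,0,-5,0.2,0,-1],[0,0,0,-5,0.2,0,-1],[0,0,0,-5,0.2,0,-1],[0,0,0,-2.5,0,0,-1]]])

```text
time_s: 33.2
position: [0.6334, -0.1576, 0.2088]
tcp_rot: [[-0.173, 0.985, 0.001], [0.985, 0.173, -0.002], [-0.002, 0.001, -1.0]]
force: [0.3, 0.7, -1.2]
opening: 0.336
```

Request:
send_rows(moves=[[[0,0,0,0,0,1,-1],[0,0,0,0,0,3,-1],[0,0,0,0,0,4,-1],[0,0,0,0,0,4,-1],[0,0,0,0,0,3,-1]]])

```text
time_s: 33.7
position: [0.6306, -0.1509, 0.0561]
tcp_rot: [[-0.176, 0.984, -0.004], [0.984, 0.176, 0.002], [0.003, -0.003, -1.0]]
force: [-0.5, 0.1, -0.7]
opening: 0.341
```

Request:
send_rows(moves=[[[0,0,0,0,0,2,-1],[0,0,0,0,0,1.2,-1],[0,0,0,0,0,0.6,-1],[0,0,0,0,0,0.3,-1],[0,0,0,0,0,0,-1]]])

```text
time_s: 34.2
position: [0.6331, -0.1529, 0.0188]
tcp_rot: [[-0.174, 0.985, 0.001], [0.985, 0.174, -0.0], [-0.001, 0.001, -1.0]]
force: [-0.2, -0.3, -0.7]
opening: 0.336
```

Request:
send_rows(moves=[[[0,0,0,0,0,0.2,-1],[0,0,0,0,0,0,0.1],[0,0,0,0,0,0,0.1],[0,0,0,0,0,0,0.1],[0,0,0,0,0,0,0.1]]])

```text
time_s: 34.7
position: [0.6327, -0.153, 0.0163]
tcp_rot: [[-0.173, 0.985, 0.0], [0.985, 0.173, -0.0], [-0.0, 0.0, -1.0]]
force: [-0.3, 0.2, -0.5]
opening: 0.536
```

Request:
send_rows(moves=[[[0,0,0,0,0,-1.5,0.1],[0,0,0,0,0,-4,0.1],[0,0,0,0,0,-5,0.1],[0,0,0,0,0,-5,0.2],[0,0,0,0,0,-4.5,0.2]]])

```text
time_s: 35.2
position: [0.6328, -0.153, 0.22]
tcp_rot: [[-0.173, 0.985, 0.002], [0.985, 0.173, -0.001], [-0.001, 0.002, -1.0]]
force: [1.6, -0.8, -0.2]
opening: 0.588
```

Request:
send_rows(moves=[[[0,0,0,4,-0.8,0,0.2],[0,0,0,4.4,-0.8,0,0.2],[0,0,0,4.4,-0.8,0,0.2],[0,0,0,4.4,-0.8,0,0.2],[0,0,0,4.4,-0.8,0,0.2]]])

```text
time_s: 35.7
position: [0.555, 0.0543, 0.2174]
tcp_rot: [[-0.173, 0.985, 0.002], [0.985, 0.173, -0.0], [-0.0, 0.001, -1.0]]
force: [0.7, 0.7, 0.3]
opening: 0.6
```

Request:
send_rows(moves=[[[0,0,0,4.4,-0.8,0,0.2],[0,0,0,4.4,-0.8,0,0.2],[0,0,0,4.4,-0.8,0,0.2],[0,0,0,4.4,-0.8,0,0.2],[0,0,0,4.4,-0.8,0,0.2]]])

```text
time_s: 36.2
position: [0.4774, 0.2642, 0.2174]
tcp_rot: [[-0.173, 0.985, 0.002], [0.985, 0.173, 0.001], [0.0, 0.002, -1.0]]
force: [1.6, -0.4, -0.9]
opening: 0.599
```

Request:
send_rows(moves=[[[0,0,0,4.4,-0.8,0,0.2],[0,0,0,4,-0.5,0,0.2],[0,0,0,0,0,0,0.2],[0,0,0,0,0,0,0.2],[0,0,0,0,0,0,0.2]]])

```text
time_s: 36.7
position: [0.4511, 0.3422, 0.2166]
tcp_rot: [[-0.173, 0.985, 0.001], [0.985, 0.173, -0.0], [-0.001, 0.0, -1.0]]
force: [0.7, -0.2, -0.3]
opening: 0.602
```

```bash
python3 - <<'E'
from h import *
print(readout.read_state()['position'],readout.read_state()['opening'])
w=snap('wrist','w9')
print([(np.round(d['location'],4).tolist(),round(d['p'],2)) for d in spot_in('wrist','pin_short1')])
for d in regions_of('wrist','pin_short1'):
    m=d['mask'];ys,xs=np.nonzero(m);print(round(d['p'],2),xs.min(),xs.max(),ys.min(),ys.max())
print(w2px('wrist',[.4465,.3715,.06]))
snap('top','t9',(300,130,440,290),3.5);snap('side','s9')
print([(np.round(d['location'],4).tolist(),round(d['p'],2)) for d in spot_in('side','pin_short1')])
E
```

```text
[0.4511066  0.34216166 0.21661655] 0.6016518593723401
[([0.4437, 0.3693, 0.0618], 0.92)]
0.78 264 292 136 168
0.33 226 328 0 57
[278.97661377 153.91686632]
[([0.4419, 0.3812, 0.0475], 0.61), ([0.6359, -0.1508, 0.0608], 0.56), ([0.5621, -0.0492, 0.106], 0.55)]
```

Request:
send_rows(moves=[[[0,0,0,1.5,0,1,0.2],[0,0,0,1.55,0,3,0.2],[0,0,0,0,0,4,0.2],[0,0,0,0,0,4,0.2],[0,0,0,0,0,4,0.2]]])

```text
time_s: 37.5
position: [0.4451, 0.3741, 0.0542]
tcp_rot: [[-0.174, 0.985, 0.0], [0.985, 0.174, 0.001], [0.001, 0.0, -1.0]]
force: [0.0, 1.3, 0.2]
opening: 0.6
```

Request:
send_rows(moves=[[[0,0,0,0,0,2.5,0.2],[0,0,0,0,0,1.5,0.2],[0,0,0,0,0,0.7,0.2],[0,0,0,0,0,0,0.2],[0,0,0,0,0,0,-1]]])

```text
time_s: 38.0
position: [0.4459, 0.3737, 0.0095]
tcp_rot: [[-0.174, 0.985, 0.001], [0.985, 0.174, 0.001], [0.0, 0.001, -1.0]]
force: [-0.1, -0.6, -0.0]
opening: 0.568
```

Request:
send_rows(moves=[[[0,0,0,0,0,0,-1],[0,0,0,0,0,0,-1],[0,0,0,0,0,0,-1],[0,0,0,0,0,0,-1],[0,0,0,0,0,0,-1]]])

```text
time_s: 38.5
position: [0.4459, 0.3734, 0.01]
tcp_rot: [[-0.173, 0.985, 0.001], [0.985, 0.173, 0.001], [0.001, 0.001, -1.0]]
force: [-0.9, -0.2, 5.5]
opening: 0.337
```

Request:
send_rows(moves=[[[0,0,0,0,0,0,-1],[0,0,0,0,0,0,-1],[0,0,0,0,0,0,-1],[0,0,0,0,0,0,-1],[0,0,0,0,0,0,-1]]])

```text
time_s: 39.0
position: [0.4459, 0.3733, 0.0099]
tcp_rot: [[-0.173, 0.985, 0.001], [0.985, 0.173, 0.001], [0.0, 0.001, -1.0]]
force: [-1.3, -0.4, 5.7]
opening: 0.337
```

Request:
send_rows(moves=[[[0,0,0,0,0,-2,-1],[0,0,0,0,0,-4,-1],[0,0,0,0,0,-5,-1],[0,0,0,0,0,-5,-1],[0,0,0,-1,0,-4,-1]]])

```text
time_s: 39.5
position: [0.4475, 0.3641, 0.2117]
tcp_rot: [[-0.174, 0.985, 0.002], [0.985, 0.174, 0.002], [0.001, 0.002, -1.0]]
force: [1.4, 1.3, -1.7]
opening: 0.334
```

Request:
send_rows(moves=[[[0,0,0,-4,0,0,-1],[0,0,0,-4.4,0,0,-1],[0,0,0,-4.4,-0.1,0,-1],[0,0,0,-4.4,-0.1,0,-1],[0,0,0,-4.4,-0.1,0,-1]]])

```text
time_s: 40.0
position: [0.4813, 0.1483, 0.2088]
tcp_rot: [[-0.174, 0.985, -0.001], [0.985, 0.174, -0.0], [-0.0, -0.001, -1.0]]
force: [0.4, 0.2, -0.7]
opening: 0.337
```

Request:
send_rows(moves=[[[0,0,0,-4.4,-0.1,0,-1],[0,0,0,-4.4,-0.1,0,-1],[0,0,0,-4.4,-0.1,0,-1],[0,0,0,-4.4,-0.1,0,-1],[0,0,0,-4.4,-0.1,0,-1]]])

```text
time_s: 40.5
position: [0.5145, -0.0693, 0.2087]
tcp_rot: [[-0.173, 0.985, -0.001], [0.985, 0.173, 0.0], [0.0, -0.001, -1.0]]
force: [0.8, 0.8, -1.3]
opening: 0.338
```

Request:
send_rows(moves=[[[0,0,0,-4.4,0,0,-1],[0,0,0,-3,0,0,-1],[0,0,0,-2,0,0,-1],[0,0,0,0,0,0,-1],[0,0,0,0,0,0,-1]]])

```text
time_s: 41.0
position: [0.5305, -0.1592, 0.2086]
tcp_rot: [[-0.173, 0.985, -0.002], [0.985, 0.173, 0.002], [0.002, -0.001, -1.0]]
force: [-0.4, 1.1, -0.5]
opening: 0.335
```

Request:
send_rows(moves=[[[0,0,0,-1.2,0.1,1,-1],[0,0,0,0,0,3,-1],[0,0,0,0,0,4,-1],[0,0,0,0,0,4,-1],[0,0,0,0,0,3,-1]]])

```text
time_s: 41.5
position: [0.5332, -0.1702, 0.0565]
tcp_rot: [[-0.175, 0.985, -0.002], [0.985, 0.175, 0.001], [0.002, -0.002, -1.0]]
force: [0.4, 0.2, -0.2]
opening: 0.338
```

Request:
send_rows(moves=[[[0,0,0,0,0,2,-1],[0,0,0,0,0,1.2,-1],[0,0,0,0,0,0.6,-1],[0,0,0,0,0,0.4,-1],[0,0,0,0,0,0,-1]]])

```text
time_s: 42.0
position: [0.5352, -0.172, 0.0183]
tcp_rot: [[-0.174, 0.985, 0.002], [0.985, 0.174, -0.001], [-0.001, 0.002, -1.0]]
force: [0.0, -0.1, -1.6]
opening: 0.339
```

Request:
send_rows(moves=[[[0,0,0,0,0,0,0.1],[0,0,0,0,0,0,0.1],[0,0,0,0,0,0,0.1],[0,0,0,0,0,0,0.1],[0,0,0,0,0,0,0.1]]])

```text
time_s: 42.5
position: [0.5344, -0.1718, 0.0173]
tcp_rot: [[-0.173, 0.985, 0.0], [0.985, 0.173, -0.0], [-0.0, 0.0, -1.0]]
force: [0.1, 0.4, -0.6]
opening: 0.543
```

Request:
send_rows(moves=[[[0,0,0,0,0,-1.5,0.1],[0,0,0,0,0,-4,0.1],[0,0,0,0,0,-5,0.1],[0,0,0,0,0,-5,0.1],[0,0,0,0,0,-5,0.1]]])

```text
time_s: 43.0
position: [0.5338, -0.1715, 0.224]
tcp_rot: [[-0.173, 0.985, -0.0], [0.985, 0.173, 0.0], [0.0, -0.0, -1.0]]
force: [1.0, -0.8, -0.5]
opening: 0.55
```

Request:
send_rows(moves=[[[0,0,0,0,0,-3,-1],[0,0,0,0,0,-5,-1],[0,0,0,0,0,-5,-1],[0,0,0,0,0,-5,-1],[0,0,0,0,0,-3,-1]]])

```text
time_s: 43.5
position: [0.535, -0.1721, 0.4369]
tcp_rot: [[-0.173, 0.985, 0.006], [0.985, 0.174, -0.003], [-0.004, 0.005, -1.0]]
force: [0.7, -0.4, 0.1]
opening: 0.182
```

Request:
send_rows(moves=[[[0,0,0,-2,0,0,-1],[0,0,0,-3,0,0,-1],[0,0,0,-1,0,0,-1],[0,0,0,0,0,0,-1],[0,0,0,0,0,0,-1]]])

```text
time_s: 44.0
position: [0.5442, -0.2303, 0.4309]
tcp_rot: [[-0.173, 0.985, -0.002], [0.985, 0.173, 0.002], [0.003, -0.002, -1.0]]
force: [-0.5, -0.2, 0.6]
opening: 0.003
```

```bash
python3 - <<'E'
from h import *
s=readout.read_state();print(s['position'],s['opening'],s['joint_positions'])
w=snap('wrist','w10');t=capture('top');sd=capture('side')
print([(np.round(d['location'],4).tolist(),round(d['p'],2)) for d in spot_in('side','pin_short1')])
f=lambda a,k:cv2.resize(a,None,fx=k,fy=k,interpolation=cv2.INTER_CUBIC)
a=f(t[130:280,300:450],2);b=f(sd[80:240,220:370],300/160.)
cv2.imwrite('pics/c10.png',np.vstack([f(w[:245],581/560.)[:, :581],np.hstack([a,b[:300]])[:,:581]]))
E
```

```text
[ 0.544229   -0.23029873  0.43088822] 0.003123926809320491 [-3.37849627e+01  1.77147464e+01  6.54356923e+01  3.85973198e-02
  9.70262105e+01 -4.37452697e+01]
[([0.564, -0.0526, 0.1049], 0.47), ([0.6335, -0.1483, 0.064], 0.42), ([0.5309, -0.1642, 0.0633], 0.4)]
```

View pics/c10.png

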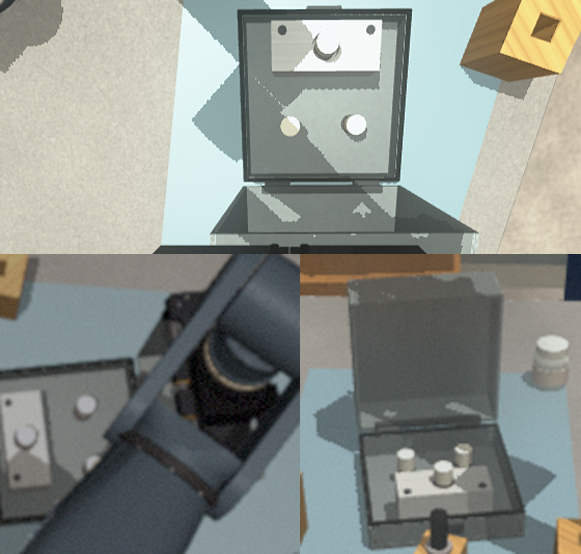

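The composite shows the two short pins standing in the case (wrist crop (290,126) and (355,125)), the third in the bore at (327,43), and the lid open with its free edge at row 232 from column 212 to 478. I'll compute the refined case pose and the lid angle.

```bash
python3 - <<'E'
from h import *
k=581/560.
C=np.array([px2w('wrist',u/k,v/k,.055)[:2] for u,v in[(238,10),(411,10),(400,180),(243,182)]])
m=np.array([(-.125,.125),(.125,.125),(.125,-.125),(-.125,-.125)])
c=C.mean(0);A=m.T@(C-c);U,S,V=np.linalg.svd(A);R=(U@V).T
print(c,np.degrees(np.arctan2(R[1,0],R[0,0])),S.sum()/(m**2).sum())
c=np.array([.5769,-.1274]);a=np.radians(10.2);R=np.array([[np.cos(a),-np.sin(a)],[np.sin(a),np.cos(a)]])
for th in np.arange(1.5,1.85,.05):
    e=[]
    for x in(-.125,.125):
        y=-.125+.25*np.cos(th);z=.055+.25*np.sin(th);e.append(w2px('wrist',[*(c+R@[x,y]),z])*k)
    print(round(th,2),np.round(e,1).tolist())
E
```

```text
[ 0.57833629 -0.12874203] 10.348285708274208 0.9865582414336787
1.5 [[207.2, 210.1], [480.6, 209.2]]
1.55 [[207.9, 223.3], [479.1, 222.5]]
1.6 [[208.7, 236.2], [477.3, 235.4]]
1.65 [[209.7, 248.6], [475.3, 247.8]]
1.7 [[210.7, 260.3], [472.9, 259.6]]
1.75 [[211.9, 271.5], [470.3, 270.7]]
1.8 [[213.1, 281.9], [467.5, 281.2]]
1.85 [[214.4, 291.7], [464.6, 290.9]]
```

Case centre is (0.5775,-0.128), yaw 10.2°, and the lid is at about 1.585 rad. I'll go behind the lid with closed fingers, off-centre at case x of about -75 mm so they stay clear of the T-handle, and push the free edge.

Request:
send_rows(moves=[[[0,0,0,-3,-0.5,0,-1],[0,0,0,-4,-0.5,0,-1],[0,0,0,-4,-0.5,0,-1],[0,0,0,-4,-0.5,0,-1],[0,0,0,-2,-0.4,0,-1]]])

```text
time_s: 44.7
position: [0.5504, -0.4051, 0.4313]
tcp_rot: [[-0.172, 0.985, -0.001], [0.985, 0.172, -0.001], [-0.0, -0.001, -1.0]]
force: [0.3, -0.2, -0.0]
opening: 0.001
```

Request:
send_rows(moves=[[[0,0,0,0,0,2,-1],[0,0,0,0,0,5,-1],[0,0,0,0,0,5,-1],[0,0,0,0,0,4,-1],[0,0,0,0,0,2.6,-1]]])

```text
time_s: 45.2
position: [0.5493, -0.4003, 0.2424]
tcp_rot: [[-0.174, 0.985, -0.004], [0.985, 0.174, 0.004], [0.005, -0.003, -1.0]]
force: [0.9, 0.4, -0.3]
opening: 0.004
```

Request:
send_rows(moves=[[[0,0,0,0,0,0,-1],[0,0,0,0.5,0,0,-1],[0,0,0,1,0,0,-1],[0,0,0,1,0,0,-1],[0,0,0,1,0,0,-1]]])

```text
time_s: 45.7
position: [0.545, -0.3672, 0.2481]
tcp_rot: [[-0.174, 0.985, 0.002], [0.985, 0.174, -0.002], [-0.002, 0.002, -1.0]]
force: [-0.1, 0.0, 1.1]
opening: 0.002
```

```bash
cat >> h.py <<'E'
def casep(p=None,c=(.5775,-.128),yaw=10.2):
    p=readout.read_state()['position'] if p is None else p
    a=np.radians(yaw);d=np.array(p[:2])-c
    return np.round([d[0]*np.cos(a)+d[1]*np.sin(a),-d[0]*np.sin(a)+d[1]*np.cos(a),p[2]],4)
E
python3 - <<'E'
from h import *
s=readout.read_state();print(casep(),s['force'],s['joint_positions'])
E
```

```text
[-0.0744 -0.2297  0.2481] [-0.14979757  0.0135705   1.07102839] [-4.37020334e+01  2.96804620e+01  7.34526532e+01  8.09179257e-03
  7.66974356e+01 -5.37168722e+01]
```

Request:
send_rows(moves=[[[0,0,0,0.7,0,0,-1],[0,0,0,0.7,0,0,-1],[0,0,0,0.7,0,0,-1],[0,0,0,0.7,0,0,-1],[0,0,0,0.7,0,0,-1]]])

```text
time_s: 46.2
position: [0.5414, -0.3401, 0.2515]
tcp_rot: [[-0.173, 0.985, 0.01], [0.985, 0.173, -0.017], [-0.018, 0.007, -1.0]]
force: [2.1, -9.5, 9.4]
opening: 0.007
```

Request:
send_rows(moves=[[[0,0,0,1,0,-0.3,-1],[0,0,0,1,0,-0.3,-1],[0,0,0,1,0,-0.2,-1],[0,0,0,1,0,-0.2,-1],[0,0,0,1,0,0,-1]]])

```text
time_s: 46.7
position: [0.532, -0.2879, 0.2599]
tcp_rot: [[-0.173, 0.985, 0.008], [0.985, 0.173, -0.011], [-0.012, 0.006, -1.0]]
force: [0.4, -5.5, 7.0]
opening: 0.006
```

Request:
send_rows(moves=[[[0,0,0,1,0,0,-1],[0,0,0,1,0,0,-1],[0,0,0,1,0,0,-1],[0,0,0,1,0,0,-1],[0,0,0,1,0,0,-1]]])

```text
time_s: 47.2
position: [0.5224, -0.236, 0.2576]
tcp_rot: [[-0.173, 0.985, 0.004], [0.985, 0.173, -0.004], [-0.005, 0.004, -1.0]]
force: [2.5, -3.7, -0.9]
opening: 0.0
```

Request:
send_rows(moves=[[[0,0,0,0.8,0,0,-1],[0,0,0,0.8,0,0,-1],[0,0,0,0.4,0,0,-1],[0,0,0,0,0,0,-1],[0,0,0,0,0,0,-1]]])

```text
time_s: 47.7
position: [0.5171, -0.2146, 0.2558]
tcp_rot: [[-0.174, 0.985, -0.001], [0.985, 0.174, 0.002], [0.002, -0.001, -1.0]]
force: [0.8, -1.7, 1.0]
opening: 0.005
```

```bash
python3 - <<'E'
from h import *
s=readout.read_state();print(casep(),s['force'])
sd=capture('side');cv2.imwrite('pics/s11.png',cv2.resize(sd[60:260,180:400],None,fx=2.5,fy=2.5,interpolation=cv2.INTER_CUBIC))
a=np.radians(10.2);R=np.array([[np.cos(a),-np.sin(a)],[np.sin(a),np.cos(a)]]);c=[.5775,-.128]
for th in (.8,.9,1.,1.1,1.2):
    print(th,[np.round((w2px('side',[*(c+R@[x,-.125+.25*np.cos(th)-o*np.sin(th)]),.055+.25*np.sin(th)+o*np.cos(th)])-[180,60])*2.5).tolist() for x,o in((.125,0),(.125,.093),(-.125,0))])
E
```

```text
[-0.0748 -0.0746  0.2558] [ 0.82134351 -1.68487597  1.02225706]
0.8 [[178.0, 248.0], [171.0, 168.0], [396.0, 232.0]]
0.9 [[176.0, 227.0], [169.0, 150.0], [393.0, 211.0]]
1.0 [[174.0, 206.0], [168.0, 134.0], [390.0, 191.0]]
1.1 [[172.0, 187.0], [166.0, 120.0], [387.0, 172.0]]
1.2 [[171.0, 169.0], [165.0, 108.0], [384.0, 155.0]]
```

View pics/s11.png

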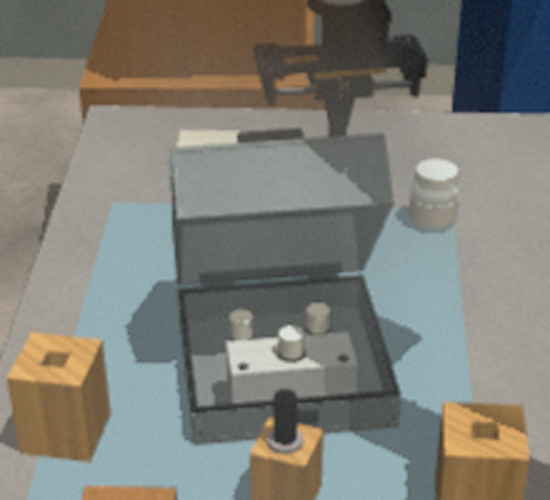

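The side view shows the lid about half shut, at roughly 0.92 rad (rim edge from (177,220) to (390,205)), with the fingertip at its outer edge. The pins stand untouched. I'll follow the arc down, pressing on the outer face.

Request:
send_rows(moves=[[[0,0,0,0.8,0,0.6,-1],[0,0,0,0.8,0,0.6,-1],[0,0,0,0.8,0,0.6,-1],[0,0,0,0.8,0,0.6,-1],[0,0,0,0.7,0,0.5,-1]]])

```text
time_s: 48.25
position: [0.5111, -0.1762, 0.228]
tcp_rot: [[-0.173, 0.985, 0.001], [0.985, 0.173, 0.001], [0.0, 0.001, -1.0]]
force: [-0.0, -0.8, 7.4]
opening: 0.007
```

Request:
send_rows(moves=[[[0,0,0,0.8,0,0.5,-1],[0,0,0,0.8,0,0.5,-1],[0,0,0,0.8,0,0.5,-1],[0,0,0,0.8,0,0.5,-1],[0,0,0,0.7,0,0.4,-1]]])

```text
time_s: 48.75
position: [0.5042, -0.1378, 0.2032]
tcp_rot: [[-0.173, 0.985, 0.001], [0.985, 0.173, 0.0], [0.0, 0.001, -1.0]]
force: [1.9, -2.5, 1.5]
opening: 0.003
```

Request:
send_rows(moves=[[[0,0,0,0.7,0,0.6,-1],[0,0,0,0.7,0,0.6,-1],[0,0,0,0.7,0,0.6,-1],[0,0,0,0.6,0,0.6,-1],[0,0,0,0.6,0,0.6,-1]]])

```text
time_s: 49.25
position: [0.4983, -0.1057, 0.1724]
tcp_rot: [[-0.174, 0.985, -0.0], [0.985, 0.174, -0.0], [-0.0, -0.0, -1.0]]
force: [1.0, -1.0, 1.3]
opening: 0.003
```

Request:
send_rows(moves=[[[0,0,0,0.5,0,0.7,-1],[0,0,0,0.5,0,0.8,-1],[0,0,0,0.5,0,0.8,-1],[0,0,0,0.5,0,0.8,-1],[0,0,0,0.5,0,0.7,-1]]])

```text
time_s: 49.75
position: [0.4935, -0.0808, 0.1342]
tcp_rot: [[-0.174, 0.985, -0.001], [0.985, 0.174, 0.0], [0.0, -0.001, -1.0]]
force: [-0.4, 0.2, 2.1]
opening: 0.006
```

Request:
send_rows(moves=[[[0,0,0,0.2,0,0.3,-1],[0,0,0,0.2,0,0.3,-1],[0,0,0,0.2,0,0.3,-1],[0,0,0,0.1,0,0.2,-1],[0,0,0,0.1,0,0.2,-1]]])

```text
time_s: 50.25
position: [0.4927, -0.0737, 0.1221]
tcp_rot: [[-0.173, 0.985, 0.0], [0.985, 0.173, -0.0], [-0.0, 0.0, -1.0]]
force: [0.0, -0.9, 1.2]
opening: 0.005
```

Request:
send_rows(moves=[[[0,0,0,0,0,0.2,-1],[0,0,0,0,0,0.2,-1],[0,0,0,0,0,0.2,-1],[0,0,0,0,0,0,-1],[0,0,0,0,0,0,-1]]])

```text
time_s: 50.75
position: [0.4924, -0.0731, 0.1162]
tcp_rot: [[-0.173, 0.985, -0.0], [0.985, 0.173, 0.001], [0.001, -0.0, -1.0]]
force: [-0.5, 2.5, 3.2]
opening: 0.006
```

```bash
python3 - <<'E'
from h import *
s=readout.read_state();print(casep(),s['force'])
sd=capture('side');cv2.imwrite('pics/s12.png',cv2.resize(sd[60:260,180:400],None,fx=2.5,fy=2.5,interpolation=cv2.INTER_CUBIC))
a=np.radians(10.2);R=np.array([[np.cos(a),-np.sin(a)],[np.sin(a),np.cos(a)]]);c=[.5775,-.128]
for th in (0,.1,.2,.3):
    print(th,[np.round((w2px('side',[*(c+R@[x,-.125+.25*np.cos(th)-o*np.sin(th)]),.055+.25*np.sin(th)+o*np.cos(th)])-[180,60])*2.5).tolist() for x,o in((.125,0),(.125,.093),(-.125,0),(-.125,.093))])
E
```

```text
[-0.074   0.0691  0.1162] [-0.45138688  2.46891421  3.23140361]
0 [[190.0, 412.0], [186.0, 349.0], [400.0, 394.0], [405.0, 332.0]]
0.1 [[189.0, 395.0], [184.0, 326.0], [401.0, 377.0], [404.0, 309.0]]
0.2 [[188.0, 376.0], [183.0, 303.0], [401.0, 359.0], [403.0, 286.0]]
0.3 [[186.0, 356.0], [181.0, 279.0], [402.0, 339.0], [401.0, 262.0]]
```

View pics/s12.png

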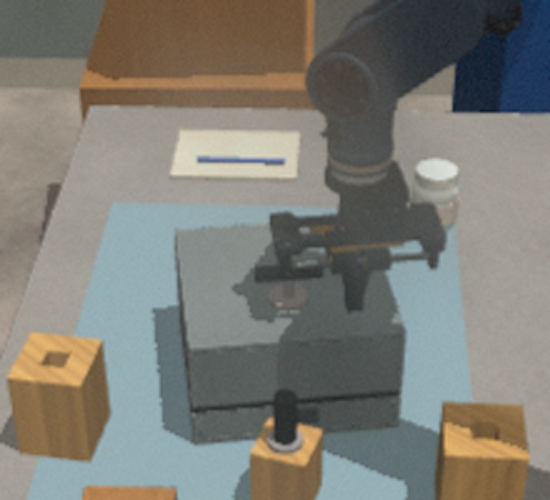

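The side view shows the lid down (outer edge (188,350), rim line (190,408)), about 0 to 0.01 rad. The T-handle is at (288,270). I'll press a little more to make sure it is seated.

Request:
send_rows(moves=[[[0,0,0,0,0,0.2,-1],[0,0,0,0,0,0.2,-1],[0,0,0,0,0,0.1,-1],[0,0,0,0,0,0,-1],[0,0,0,0,0,0,-1]]])

```text
time_s: 51.3
position: [0.4922, -0.0721, 0.113]
tcp_rot: [[-0.173, 0.985, -0.0], [0.985, 0.173, 0.002], [0.002, 0.0, -1.0]]
force: [-4.4, 7.1, 19.4]
opening: 0.008
```

The lid is seated, held firm at 19 N. Now up and over the T-handle, with the jaws turned along case y.

Request:
send_rows(moves=[[[0,0,0,0,0,-1,-1],[0,0,0,0,0,-4,-1],[0,0,0,0,0,-5,-0.2],[0,0,0,0,0,-5,-0.2],[0,0,0,0,0,-1,-0.2]]])

```text
time_s: 51.8
position: [0.4967, -0.0756, 0.2771]
tcp_rot: [[-0.173, 0.985, 0.013], [0.985, 0.173, -0.006], [-0.008, 0.011, -1.0]]
force: [0.1, -0.1, -1.1]
opening: 0.194
```

Request:
send_rows(moves=[[[0,0,0,-0.5,1.5,0,-0.2],[0,0,0,-0.5,2,0,-0.2],[0,0,0,-0.5,2,0,-0.2],[0,0,0,-0.5,1.4,0,-0.2],[0,0,0,-0.4,0.5,0,-0.2]]])

```text
time_s: 52.3
position: [0.5708, -0.085, 0.27]
tcp_rot: [[-0.174, 0.985, -0.0], [0.985, 0.174, -0.001], [-0.001, -0.0, -1.0]]
force: [-0.8, 0.4, -0.5]
opening: 0.398
```

Request:
send_rows(moves=[[[0,0,-8,0,0,0,-0.2],[0,0,-8,0,0,0,-0.2],[0,0,-8,0,0,0,-0.2],[0,0,-8,0,0,0,-0.2],[0,0,-8,0,0,0,-0.2]]])

```text
time_s: 52.8
position: [0.5689, -0.0847, 0.2704]
tcp_rot: [[-0.769, 0.639, -0.001], [0.639, 0.769, -0.0], [0.001, -0.001, -1.0]]
force: [-0.2, -0.1, 0.0]
opening: 0.401
```

Request:
send_rows(moves=[[[0,0,-8,0,0,0,-0.2],[0,0,-8,0,0,0,-0.2],[0,0,-8,0,0,0,-0.2],[0,0,-8,0,0,0,-0.2],[0,0,-8,0,0,0,-0.2]]])

```text
time_s: 53.3
position: [0.5689, -0.0847, 0.2704]
tcp_rot: [[-1.0, -0.005, -0.001], [-0.005, 1.0, -0.0], [0.001, -0.0, -1.0]]
force: [0.7, 0.1, 0.4]
opening: 0.401
```

Request:
send_rows(moves=[[[0,0,-8,4,0,0,-0.2],[0,0,-2,3,0,0,-0.2],[0,0,0,0,0,0,-0.2],[0,0,0,0,0,0,-0.2],[0,0,0,0,0,0,-0.2]]])

```text
time_s: 53.8
position: [0.501, -0.089, 0.2712]
tcp_rot: [[-0.985, -0.173, 0.001], [-0.173, 0.985, -0.001], [-0.001, -0.001, -1.0]]
force: [0.4, 0.1, -1.1]
opening: 0.399
```

```bash
python3 - <<'E'
from h import *
s=readout.read_state();print(casep(),s['position'],s['force'],s['opening'],s['joint_positions'].round(0))
w=snap('wrist','w13')
for c in ('wrist',):
    print([(np.round(d['location'],4).tolist(),round(d['p'],2)) for d in spot_in(c,'tee_grip')])
print('pred bar',w2px('wrist',[.5695,-.0837,.19]))
g=cv2.cvtColor(w,cv2.COLOR_BGR2GRAY);print(g.shape)
m=(g[:232,200:360]<70).astype(np.uint8);n,l,st,ce=cv2.connectedComponentsWithStats(m)
for i in range(1,n):
    if st[i,4]>80:
        r=cv2.minAreaRect(np.argwhere(l==i)[:,::-1].astype(np.float32)+[200,0]);print(st[i],r)
E
```

```text
[-0.0684  0.052   0.2712] [ 0.50098164 -0.08896299  0.27124805] [ 0.42328532  0.07541679 -1.12088969] 0.3989042377162334 [ -23.   16.   93.   -0.   72. -123.]
[]
pred bar [269.39982939 277.81070405]
(420, 560)
```

I moved the wrong way for the wrist camera, so I'll go to the other side of the handle.

Request:
send_rows(moves=[[[0,0,0,-3,0,0,-0.2],[0,0,0,-4,0,0,-0.2],[0,0,0,-4,0,0,-0.2],[0,0,0,-2.5,0,0,-0.2],[0,0,0,0,0,0,-0.2]]])

```text
time_s: 54.4
position: [0.6366, -0.0645, 0.27]
tcp_rot: [[-0.985, -0.175, 0.002], [-0.175, 0.985, -0.0], [-0.002, -0.0, -1.0]]
force: [-0.1, 0.0, 0.4]
opening: 0.404
```

Request:
send_rows(moves=[[[0,0,0,0,0,0,-0.2],[0,0,0,0,0,0,-0.2],[0,0,0,0,0,0,-0.2],[0,0,0,0,0,0,-0.2],[0,0,0,0,0,0,-0.2]]])

```text
time_s: 54.9
position: [0.6325, -0.0653, 0.2716]
tcp_rot: [[-0.985, -0.173, 0.0], [-0.173, 0.985, -0.0], [-0.0, -0.0, -1.0]]
force: [0.6, 0.9, -0.6]
opening: 0.405
```

```bash
python3 - <<'E'
from h import *
s=readout.read_state();print(casep(),s['position'])
w=snap('wrist','w14')
print([(np.round(d['location'],4).tolist(),round(d['p'],2)) for d in spot_in('wrist','tee_grip')])
for d in regions_of('wrist','tee_grip'):
    ys,xs=np.nonzero(d['mask']);print(round(d['p'],2),xs.min(),xs.max(),ys.min(),ys.max(),len(xs))
print('pred bar',w2px('wrist',[.5695,-.0837,.194]))
g=cv2.cvtColor(w,cv2.COLOR_BGR2GRAY)
m=(g[:232]<60).astype(np.uint8);n,l,st,ce=cv2.connectedComponentsWithStats(m)
for i in range(1,n):
    if st[i,4]>150:
        r=cv2.minAreaRect(np.argwhere(l==i)[:,::-1].astype(np.float32));print(st[i],np.round(np.r_[r[0],r[1],r[2]],1))
E
```

```text
[0.0653 0.052  0.2716] [ 0.63251124 -0.06526912  0.27156929]
[([0.568, -0.0857, 0.1958], 0.64), ([0.5816, -0.1286, 0.1459], 0.4)]
0.75 258 277 62 169 1927
pred bar [267.44921568 117.59156974]
[ 258   62   20  107 1753] [267.5 115.  106.1  18.1  89.4]
```

The bar centre at (267.5,115) matches the prediction, aligned within 1°. Moving over it, then down and gripping.

Request:
send_rows(moves=[[[0,0,0,2,-0.2,0,-0.2],[0,0,0,3,-0.3,0,-0.2],[0,0,0,1.6,-0.2,0,-0.2],[0,0,0,0,0,1,-0.2],[0,0,0,0,0,3,-0.2]]])

```text
time_s: 55.55
position: [0.5721, -0.0844, 0.2337]
tcp_rot: [[-0.985, -0.173, 0.009], [-0.173, 0.985, -0.003], [-0.008, -0.004, -1.0]]
force: [0.5, 0.4, -1.1]
opening: 0.399
```

Request:
send_rows(moves=[[[0,0,0,0,0,3,-0.2],[0,0,0,0,0,3,-0.2],[0,0,0,0,0,2,-0.2],[0,0,0,0,0,1.2,-0.2],[0,0,0,0,0,0.6,-0.2]]])

```text
time_s: 56.05
position: [0.5692, -0.0831, 0.1316]
tcp_rot: [[-0.985, -0.174, -0.002], [-0.174, 0.985, 0.001], [0.001, 0.001, -1.0]]
force: [-0.3, -0.8, 0.4]
opening: 0.396
```

Request:
send_rows(moves=[[[0,0,0,0,0,0,-0.2],[0,0,0,0,0,0,-1],[0,0,0,0,0,0,-1],[0,0,0,0,0,0,-1],[0,0,0,0,0,0,-1]]])

```text
time_s: 56.55
position: [0.5698, -0.0842, 0.1339]
tcp_rot: [[-0.985, -0.174, 0.002], [-0.174, 0.985, -0.002], [-0.002, -0.002, -1.0]]
force: [0.1, -1.8, 0.2]
opening: 0.155
```

Request:
send_rows(moves=[[[0,0,0,0,0,0,-1],[0,0,0,0,0,0,-1],[0,0,0,0,0,0,-1],[0,0,0,0,0,0,-1],[0,0,0,0,0,0,-1]]])

```text
time_s: 57.05
position: [0.5697, -0.0838, 0.1335]
tcp_rot: [[-0.985, -0.174, 0.001], [-0.174, 0.985, -0.001], [-0.001, -0.001, -1.0]]
force: [1.0, -2.4, 1.8]
opening: 0.16
```

Gripped at 13.9 mm. Turning clockwise (+ about tool z) while following the 5 mm draw.

Request:
send_rows(moves=[[[0,0,5,0,0,0.03,-1],[0,0,6,0,0,0.04,-1],[0,0,6,0,0,0.04,-1],[0,0,6,0,0,0.04,-1],[0,0,6,0,0,0.04,-1]]])

```text
time_s: 57.55
position: [0.5698, -0.0841, 0.1316]
tcp_rot: [[-0.944, 0.329, 0.001], [0.329, 0.944, -0.001], [-0.002, -0.001, -1.0]]
force: [0.2, -3.1, 1.8]
opening: 0.157
```

Request:
send_rows(moves=[[[0,0,6,0,0,0.04,-1],[0,0,6,0,0,0.04,-1],[0,0,6,0,0,0.04,-1],[0,0,6,0,0,0.04,-1],[0,0,6,0,0,0.04,-1]]])

```text
time_s: 58.05
position: [0.5697, -0.0844, 0.1296]
tcp_rot: [[-0.653, 0.757, 0.001], [0.757, 0.653, -0.002], [-0.002, -0.0, -1.0]]
force: [0.3, -4.4, 2.3]
opening: 0.156
```

```bash
python3 - <<'E'
from h import *
s=readout.read_state();print(s['force'],s['moment'],s['joint_positions'].round(1),casep())
E
```

```text
[ 0.25170672 -4.4293433   2.29876401] [-0.68720528 -0.12403122  0.17779457] [-19.5  30.9  92.8  -0.1  56.2 -60.2] [1.000e-04 4.430e-02 1.296e-01]
```

Request:
send_rows(moves=[[[0,0,6,0,0,0.04,-1],[0,0,6,0,0,0.04,-1],[0,0,5,0,0,0.03,-1],[0,0,3,0,0,0.02,-1],[0,0,2,0,0,0,-1]]])

```text
time_s: 58.55
position: [0.5696, -0.0845, 0.1283]
tcp_rot: [[-0.325, 0.946, 0.001], [0.946, 0.325, -0.002], [-0.002, 0.0, -1.0]]
force: [0.2, -4.6, 1.7]
opening: 0.16
```

Request:
send_rows(moves=[[[0,0,2,0,0,0,-1],[0,0,2,0,0,0,-1],[0,0,0,0,0,0,-1],[0,0,0,0,0,0,-1],[0,0,0,0,0,0,-1]]])

```text
time_s: 59.05
position: [0.5696, -0.084, 0.1282]
tcp_rot: [[-0.26, 0.966, 0.001], [0.966, 0.26, -0.001], [-0.002, 0.0, -1.0]]
force: [0.6, -4.7, 3.0]
opening: 0.16
```

```bash
python3 - <<'E'
from h import *
s=readout.read_state();R=s['tcp_rot'];print(s['force'],s['moment'],np.degrees(np.arctan2(R[1,1],R[0,1])),s['opening'])
E
```

```text
[ 0.59288527 -4.66048623  2.95769168] [-0.88234201 -0.14963617  0.6571611 ] 15.07192218606253 0.15980866655287
```

Turned 85° at the tool, and the moment rose from 0.18 to 0.66 N m, so it is at the stop. I'll release, clear out and check.

Request:
send_rows(moves=[[[0,0,-3,0,0,0,-1],[0,0,0,0,0,0,-0.2],[0,0,0,0,0,0,-0.2],[0,0,0,0,0,0,-0.2],[0,0,0,0,0,0,-0.2]]])

```text
time_s: 59.55
position: [0.5685, -0.0826, 0.1275]
tcp_rot: [[-0.308, 0.951, -0.001], [0.951, 0.308, 0.001], [0.002, -0.001, -1.0]]
force: [0.1, 1.0, 0.2]
opening: 0.38
```

Request:
send_rows(moves=[[[0,0,0,0,0,-1,-0.2],[0,0,0,0,0,-3,-0.2],[0,0,0,0,0,-4,-0.2],[0,0,0,0,0,-4,-0.2],[0,0,0,0,0,-3,-0.2]]])

```text
time_s: 60.05
position: [0.5698, -0.0833, 0.2814]
tcp_rot: [[-0.309, 0.951, 0.003], [0.951, 0.309, -0.001], [-0.002, 0.003, -1.0]]
force: [0.5, 0.1, 0.2]
opening: 0.4
```

Request:
send_rows(moves=[[[0,0,0,-2,-4,0,-0.2],[0,0,0,-3,-4,0,-0.2],[0,0,0,-3,-4,0,-0.2],[0,0,0,-3,-4,0,-0.2],[0,0,0,-3,-3,0,-0.2]]])

```text
time_s: 60.55
position: [0.4298, -0.2762, 0.2789]
tcp_rot: [[-0.308, 0.951, 0.0], [0.951, 0.308, -0.0], [-0.0, 0.0, -1.0]]
force: [0.2, 0.8, -0.9]
opening: 0.397
```

Request:
send_rows(moves=[[[0,0,0,0,0,0,-0.2],[0,0,0,0,0,0,-0.2],[0,0,0,0,0,0,-0.2],[0,0,0,0,0,0,-0.2],[0,0,0,0,0,0,-0.2]]])

```text
time_s: 61.05
position: [0.4323, -0.274, 0.278]
tcp_rot: [[-0.311, 0.95, 0.0], [0.95, 0.311, 0.0], [0.0, 0.0, -1.0]]
force: [0.3, 1.1, -0.3]
opening: 0.399
```

```bash
python3 - <<'E'
from h import *
s=readout.read_state();print(casep(),s['position'],s['force'])
t=capture('top');print([(np.round(d['location'],3).tolist(),round(d['p'],2)) for d in spot_in('top','tee_grip')])
for n in('pin_mid1','pin_long1','carton','jar','tape'):print(n,[(np.round(d['location'],3).tolist(),round(d['p'],2)) for d in spot_in('top',n)])
sd=capture('side')
for n in('rod','pin_mid1','pin_long1','carton','jar','tape'):print(n,[(np.round(d['location'],3).tolist(),round(d['p'],2)) for d in spot_in('side',n)])
f=lambda a,k:cv2.resize(a,None,fx=k,fy=k,interpolation=cv2.INTER_CUBIC)
cv2.imwrite('pics/c15.png',np.hstack([f(t[90:320,250:450],2),f(sd[130:360,170:370],2)]))
E
```

```text
[-0.1688 -0.118   0.278 ] [ 0.43225799 -0.2740369   0.27802268] [ 0.3135389   1.11575941 -0.2784259 ]
[]
pin_mid1 [([0.587, 0.204, 0.08], 0.61)]
pin_long1 [([0.591, 0.361, 0.09], 0.49), ([0.589, 0.199, 0.084], 0.16)]
carton [([0.718, 0.227, 0.073], 0.6)]
jar [([0.361, -0.492, 0.086], 0.64)]
tape [([0.416, 0.518, 0.044], 0.87), ([0.548, 0.087, 0.085], 0.41)]
rod [([0.563, 0.106, 0.118], 0.71)]
pin_mid1 [([0.589, 0.215, 0.056], 0.6), ([0.439, 0.209, 0.071], 0.53)]
pin_long1 [([0.439, 0.288, 0.067], 0.93), ([0.595, 0.382, 0.067], 0.75), ([0.438, 0.21, 0.071], 0.18)]
carton [([0.72, 0.265, 0.068], 0.93)]
jar [([0.372, -0.475, 0.061], 0.82)]
tape [([0.421, 0.528, 0.04], 0.94), ([0.594, 0.38, 0.069], 0.54)]
```

View pics/c15.png

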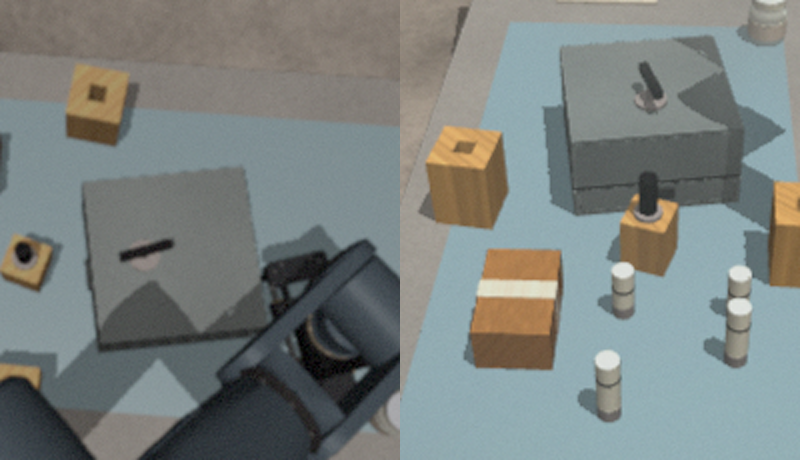

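The last picture shows the lid shut with the bar turned ((120,256) to (173,243) in the left half), the rod in its stand, and the four other-length pins and the carton in place. I'll measure the bar's angle.

```bash
python3 - <<'E'
from h import *
t=capture('top');g=cv2.cvtColor(t,6)[205:230,305:342];l=(g<65).astype(np.uint8)
n,lab,st,ce=cv2.connectedComponentsWithStats(l);i=1+st[1:,4].argmax()
P=np.argwhere(lab==i)[:,::-1].astype(np.float32)+[305,205]
W=np.array([px2w('top',u,v,.187)[:2] for u,v in P],np.float32)
q=W-W.mean(0);u,s,v=np.linalg.svd(q,full_matrices=False);a=np.degrees(np.arctan2(v[0,1],v[0,0]))
print(len(P),W.mean(0),'bar angle',a,'turned',(10.2-a)%180,'deg; stop 80.2')
E
```

```text
118 [ 0.5685844  -0.08522185] bar angle -69.601395 turned 79.80139 deg; stop 80.2
```

The bar is turned 79.8°, against a stop at 80.2°. Handing in.

```bash
python3 -c "
from h import *
print(bot.hand_in())"
```

```text
the job is handed in; nothing more can be done
None
```

The job is done and handed in at about 62 s on the robot's clock; no verdict was reported.

**What I did**
- **Gauging:** the depth rod touched bottom with its tip at about 56 mm above the bench, so the bore is 30 mm deep and the short pins match. The rod went straight back to its stand.
- **Pins:** I stood one short pin in the bore and the other two short pins on the free floor of the case. The two mid and two long pins stayed on the bench.
- **Lid and latch:** I pushed the lid shut from behind and pressed it home with 19 N. Only then did I turn the T-handle clockwise until the moment rose to 0.66 N m at the stop.

**Last checks**
- The T-handle measured 79.8° turned in the top picture, against a stop at 80.2°.
- The rod, the two mid and two long pins, the carton, the jar and the tape were all where they started, within the networks' accuracy. The pictures show the lid shut.
- With the lid still open, all three short pins were seen standing. The top of the one in the bore was at 115 mm; 116 mm is fully seated.

**What failed or disagreed**
- The first grasp on a short pin closed on nothing. The real finger ends seem to lie about 3 cm behind the reported tool point. I gripped lower after that, and the missed pin had not moved.
- The networks' positions for the case were about 10 cm off my own measurement from the rim corners. I used mine, and the bore and handle fits confirmed it.
- The final network search for the T-handle in the top picture found nothing, so the 79.8° comes from my own pixel measurement.

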